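Turn the trolley wheel until its tyre valve is at the top

TASK

The bottle-trolley wheel in the fork on the welding table is about to be pumped up: turn it hand over hand by its spokes until the valve stem stands straight above the axle, at twelve o'clock. Push one spoke round with the fingertips, draw them out, then push on another, and do not push on the valve or set the wheel spinning. Leave the wheel at rest with the hand clear of it, and everything else on the table where it is.

Things in the scene. Friction and masses are not known exactly. Their poses are not given: they have to be found in the camera images.
- fork: Fixed stand: grey trolley fork, upside down on a steel fixture plate 200 x 160 x 15 mm. Origin: centre of the plate's underside. x runs along the axle away from the robot (yaw within 0.3 rad), y to the robot's left, z up. Two flat legs at y = 0, 44 mm wide, outer faces at x = -45 and +45 mm, rise from the plate to the axle and end in a 22 mm radius round.
- axle (a point): Centre of the wheel, on the axle midway between the fork legs, 190 mm above the table; axes as the fork's (it does not turn). Axle nuts and bolt ends reach x = -62 and +62 mm. Black tyre: 310 mm outside diameter, 48 mm wide (x = -24 to +24 mm). Rim: 94 to 113 mm radius, 42 mm wide. Nothing stands before the wheel above or beside the axle.
- spokes: Aluminium hub and five straight spokes; turn with the wheel. Origin: wheel centre; x along the axle; z points from axle to valve. Hub 52 mm across, 70 mm long. Spokes 14 mm wide, x = -22 to +22 mm, from hub to rim (94 mm radius), at 36, 108, 180, 252 and 324 degrees from the valve. The five open bays between them are 62 mm wide at 65 mm radius and go right through.
- valve: Tyre valve: thin straight stem with black rubber foot, brass body and black cap, 8 to 13 mm thick; sticks out of the rim's inside towards the axle in the middle of one bay, from 97 to 58 mm radius, at x = 0. Origin: the wheel's centre, turning with it; the stem lies on its +z axis. Not to be pushed on.
- wheel (a joint): Turn of the wheel, rad: 0 or any whole number of turns when the valve is straight above the axle; grows clockwise as the robot sees it (valve from the top towards the fork's -y). Starts 2.0 to 4.28. Turns either way without stops, with a steady drag of about 0.16 N m (2 to 3 N on a spoke), and stays where it is left; pushed fast it coasts a few degrees.
- spanner: Bystander: steel spanner lying before the fork, 190 mm long, 8 mm thick. Origin: its middle.
- gauge: Bystander: steel pen-type tyre gauge lying before the fork, 130 mm long, 21 mm thick. Origin: near its middle.
- nut_bowl: Bystander: steel bowl with nuts beside the wheel, 100 mm in diameter, 26 mm high. Origin: centre of its underside.
- weld_magnet: Bystander: flat arrow-shaped welding magnet, 14 mm thick, about 90 mm long. Origin: its middle, underside.
- spray_can: Bystander: upright spray can, 65 mm in diameter, 185 mm high. Origin: centre of its underside.
- tube_offcut: Bystander: piece of 40 x 40 mm steel tube, 220 mm long, lying. Origin: its middle, underside.
- wire_brush: Bystander: wooden wire brush, 270 mm long, 43 mm high, lying behind the wheel. Origin: its middle, underside.
- chip_hammer: Bystander: chipping hammer, 270 mm long, 27 mm high, lying. Origin: middle of its handle, on the table.

How it is judged:
On the way, in this order (a step that is already met when the one before it is completed fails the run):
1. the fingers push a spoke while the valve is still more than 85 degrees from the top (contact force between the fingers and spokes above 0.3 N and angle between spokes's own z axis and vertical above 1.5 rad).
2. the fingers let go and come out from between the spokes with the wheel part of the way round (valve 6 to 125 degrees from the top) (contact force between the fingers and spokes below 0.05 N and (x of the grasp point in the frame of fork below -0.045 m or x of the grasp point in the frame of fork above 0.045 m) and angle between spokes's own z axis and vertical between 0.1 and 2.2 rad), for 0.1 s.
3. the fingers push a spoke again (contact force between the fingers and spokes above 0.3 N).
At the end, for the whole second after the job is handed in: The wheel is at rest with the valve straight above the axle, within 0.1 rad (about 6 degrees) (angle between spokes's own z axis and vertical below 0.1 rad and velocity of joint wheel between -0.05 and 0.05 rad/s); the robot touches nothing.
It fails at once if the valve is pushed on (more than 3 N) (contact force between any of the fingers, the arm and valve above 3 N).
It fails at once if the wheel is set spinning (faster than 4 rad/s) (velocity of joint wheel above 4 rad/s or velocity of joint wheel below -4 rad/s).
It fails at once if another thing on the table is moved more than 20 mm or lifted (distance of any of spanner, gauge, nut_bowl, weld_magnet, spray_can, tube_offcut, wire_brush, chip_hammer from where it was at the start of the episode above 0.02 m).
It also fails if it takes over 54 s, if anything falls off the work surface, if the arm or the gripper's body presses on something with over 40 N, if the wrist force passes 120 N, or if a joint passes its speed limit or range.

ROBOT

A 7-joint arm with a two-finger parallel gripper is mounted at the origin on the work surface. World frame = base frame: x ahead of the robot, y to its left, z up, the work surface at z = 0. Lengths are in m, angles in rad, forces in N, time in s.
With the tool pointing down it reaches from about 0.4 to 0.85 m from the base axis. Payload 4.5 kg.
Tool frame: the origin (TCP) lies midway between the tips of the shut fingers; the grasp point (between the pads) lies 19 mm behind it (r.hold_point_z is the distance from the TCP to the grasp point, in m); z points along the fingers, y is the direction in which the jaws open and shut (so a half turn about z gives the same grasp; the last joint's range is limited). The gripper opens to 88 mm and grips with 3 to 60 N. Pads are 18 mm wide; open, the fingers measure 123 mm over their backs; the gripper's body (75 mm by 187 mm) begins 45 mm behind the grasp point.
Start: joints at [1.213, 0.689, -0.195, 1.565, 0.157, 0.902, -0.215], TCP at [0.239, -0.578, 0.239] pointing down, gripper open.
Joint ranges: [-3.01, 3.01], [-0.46, 2.08], [-1.47, 1.51], [0.13, 2.56], [-1, 4.14], [0.04, 2.09], [-2.66, 2.66]. Speed limits (rad/s): [2.57, 2.57, 3.14, 3.14, 3.14, 3.14, 3.14].

INTERFACE

Orientations are given as a unit quaternion [x, y, z, w].
In Python, from plant import r gives the robot as it stands. The module is installed in compiled form; this text tells all that it offers.
- The arm moves only by the tool move_arm, never from a script. Its arguments are lists of equal length, an entry for each row: "turn": the turn, a rotation vector about the tool's x, y, z in units of 2 pi rad (1.0 is 2 pi rad), a list of three; "dp": the shift along the tool's x, y, z in units of 2.5 cm (1.0 is 2.5 cm), a list of three; "jaw": the closure, from -1 (fully open) to 1 (shut), so that 0 is half open. In form: {"turn": [[wx, wy, wz], ...], "dp": [[x, y, z], ...], "jaw": [jaw, ...]}. A call has 1 to 10 rows; each row shifts and turns the commanded pose from where the row before left it, along the tool's axes as they then stand; what a row does not reach is not made up. A row lasts 1/12 s, in which the tool goes at most 41.7 mm and 7.16 degrees, less where a joint would pass 70% of its speed; a pose out of reach is approached as far as the arm can. A call with a number of a shift or a turn outside -1 to 1 is refused whole. A call with a gripper value outside its range is refused whole. The fingers move at their own pace and stop on an object; "newtons" is the grip in N (left out, the last holds). Time passes only in rows, so rows that do not move let the fingers close. It gives the time, the measured TCP pose, the force and the opening at its end, in the units of the state.
- r.get_state(): the state, without advancing time (a new reading comes with each control period).
- r.snapshot(name): name is "side" or "top" or "wrist"; returns a dict with "frame" (384x512x3 uint8, blue, green, red), "mtx" (3x3 intrinsics, pixels), "k1" (the pictures are not rectified: a ray, as slopes to the right and down, at radius r is drawn at 1 + k1 r^2 times it, then the intrinsics apply), "origin" and "orientation" of the camera in the world; the wrist camera has in their place "tool_from_camera" (4x4, takes a point from camera to tool coordinates, whose origin is the TCP and whose axes are the flange's). Camera axes: x right, y up, looking along -z (the intrinsics and any distortion apply to the point x, -y, -z); pixel columns grow to the right and rows downward; lengths in m; the calibration is good to about 2 mm. A picture is of the moment at which its call begins: read the wrist's pose just before it. There is no depth.
- r.finish_job(): hands the job in, once; it reports no verdict.
The state is a dict: "clock": time; "q": joint angles; "qd": joint speeds; "joint_torque": joint torques, N m; "tool_pos": TCP position; "eef_rot": TCP orientation; "contact_force": force on the tool from outside, world axes, zero at the start; "moment": the same for the moment, N m; "opening": opening from 0.0 (shut) to 1.0 (fully open).
Only numpy, scipy, OpenCV 4.12 (cv2) and the standard library are available. Lean on these libraries where they do the work, as an engineer would, in place of code of your own. Each camera call takes 0.05 s, during which the arm holds its last target.

## Working session

There is one attempt and no reset: what is moved stays moved. The work goes in short steps, Python scripts to look and compute and a tool call to move; the robot and the scene stay as the last step left them, time stands still between calls to the robot, and variables do not carry over. Pictures are saved under pics/ and viewed, and the job is handed in when it is done.

Besides the shell and the picture viewer there is one more tool, called after "Emit:" as name(argument=value, ...), one argument or row to a line, values as JSON. move_arm: Moves the arm, as the interface text tells. Shifts and turns lie within -1 to 1; 1 stands for 2.5 cm of shift or 2 pi rad of turn. Its arguments: {"type":"object","properties":{"turn":{"type":"array","items":{"type":"array","items":{"type":"number","minimum":-1,"maximum":1}}},"dp":{"type":"array","items":{"type":"array","items":{"type":"number","minimum":-1,"maximum":1}}},"jaw":{"type":"array","items":{"type":"number"}},"newtons":{"type":"number"}},"required":["turn","dp","jaw"]}

```bash
mkdir -p pics; python3 - <<'E'
from plant import r
import cv2
print(r.get_state()); print(r.hold_point_z)
for n in ["side","top","wrist"]:
    s=r.snapshot(n); cv2.imwrite(f"pics/{n}0.png",s["frame"])
    print(n,{k:v for k,v in s.items() if k!="frame"})
E
```

```text
{'clock': 0.0, 'q': array([ 1.21274464,  0.68999402, -0.19450191,  1.56634564,  0.15729687,
        0.90247446, -0.21506819]), 'qd': array([-0.00051071, -0.00156228, -0.000526  ,  0.00012213,  0.00068277,
       -0.00034325, -0.00015363]), 'joint_torque': array([ 3.42363173e-04, -5.27569306e+01, -1.26690645e+00, -1.53426397e+01,
       -5.26798808e-02,  6.58236619e-03,  1.76346362e-04]), 'tool_pos': array([ 0.23839747, -0.57706662,  0.23790302]), 'eef_rot': array([ 9.80857204e-01,  1.94726238e-01, -2.43403483e-04, -8.82579060e-04]), 'contact_force': array([-0.11977092,  0.62390734,  0.21522639]), 'moment': array([-0.01807416, -0.04978511,  0.02355324]), 'opening': 0.9974177128858761}
0.0187
side {'mtx': array([[496.59154684,   0.        , 260.69125466],
       [  0.        , 496.59154684, 195.6813904 ],
       [  0.        ,   0.        ,   1.        ]]), 'k1': -0.027717658742952022, 'origin': array([ 0.08793104, -0.78030433,  1.41450508]), 'orientation': array([ 0.28690952, -0.07160596, -0.24761412,  0.92262818])}
top {'mtx': array([[347.17932992,   0.        , 256.36928188],
       [  0.        , 347.17932992, 195.26039314],
       [  0.        ,   0.        ,   1.        ]]), 'k1': 0.028450473210516178, 'origin': array([0.29606815, 0.02008435, 1.35452083]), 'orientation': array([ 0.06891549, -0.06516206, -0.70196436,  0.70586869])}
wrist {'mtx': array([[302.00308322,   0.        , 257.34819703],
       [  0.        , 302.00308322, 188.28356886],
       [  0.        ,   0.        ,   1.        ]]), 'k1': -0.001714684281337315, 'tool_from_camera': array([[ 6.53140495e-04,  9.46992011e-01,  3.21256447e-01,
         8.40139827e-02],
       [ 9.99999208e-01, -2.73012752e-04, -1.22829934e-03,
         3.43338873e-04],
       [-1.07548256e-03,  3.21256995e-01, -9.46991440e-01,
        -1.45799278e-01],
       [ 0.00000000e+00,  0.00000000e+00,  0.00000000e+00,
         1.00000000e+00]])}
```

View pics/side0.png

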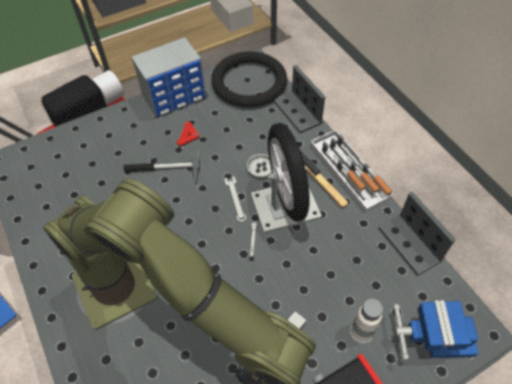

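View pics/top0.png

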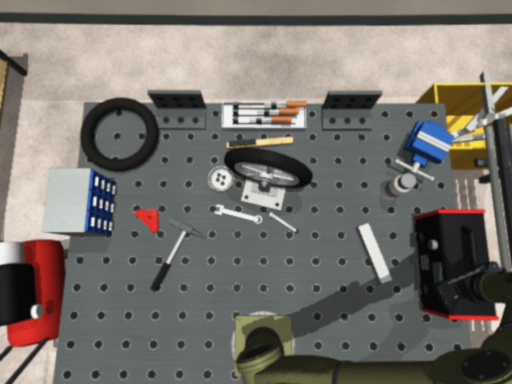

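View pics/wrist0.png

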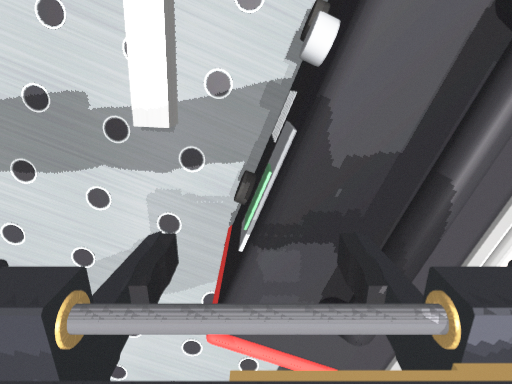

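```bash
cat > h.py <<'E'
import numpy as np, cv2
from scipy.spatial.transform import Rotation as R
def campose(s,st=None):
    if "origin" in s: return np.array(s["origin"]), R.from_quat(s["orientation"]).as_matrix()
    T=np.array(s["tool_from_camera"]); Rt=R.from_quat(st["eef_rot"]).as_matrix()
    return np.array(st["tool_pos"])+Rt@T[:3,3], Rt@T[:3,:3]
def dist(s): return np.array([s["k1"],0,0,0.])
def ray(s,uv,st=None):
    o,M=campose(s,st)
    # k1 small: cv2 undistort
    p=cv2.undistortPoints(np.array(uv,float).reshape(-1,1,2),s["mtx"],dist(s)).reshape(-1,2)
    d=np.c_[p[:,0],-p[:,1],-np.ones(len(p))]@M.T
    return o,d
def onplane(s,uv,p0,n,st=None):
    o,d=ray(s,uv,st); n=np.array(n,float)
    t=((np.array(p0)-o)@n)/(d@n); return o+d*t[:,None]
def proj(s,P,st=None):
    o,M=campose(s,st); c=(np.atleast_2d(P)-o)@M
    p=np.c_[c[:,0],-c[:,1],-c[:,2]]
    return cv2.projectPoints(p.reshape(-1,1,3),np.zeros(3),np.zeros(3),s["mtx"],dist(s))[0].reshape(-1,2)
E
python3 - <<'E'
import cv2
a=cv2.imread("pics/side0.png");b=cv2.imread("pics/top0.png")
cv2.imwrite("pics/sz.png",cv2.resize(a[110:235,215:360],None,fx=5,fy=5,interpolation=cv2.INTER_CUBIC)[:600,:800])
cv2.imwrite("pics/tz.png",cv2.resize(b[120:240,190:340],None,fx=5,fy=5,interpolation=cv2.INTER_CUBIC)[:600,:800])
E
```

```text
(no output)
```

View pics/sz.png

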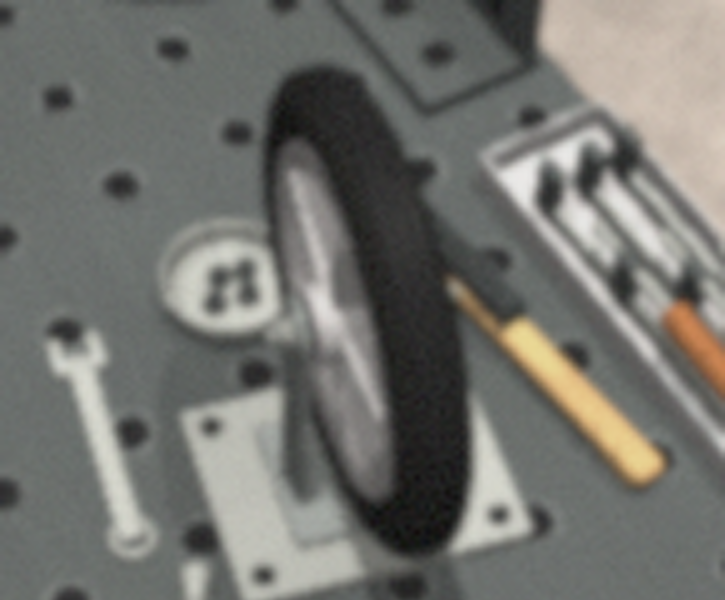

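View pics/tz.png

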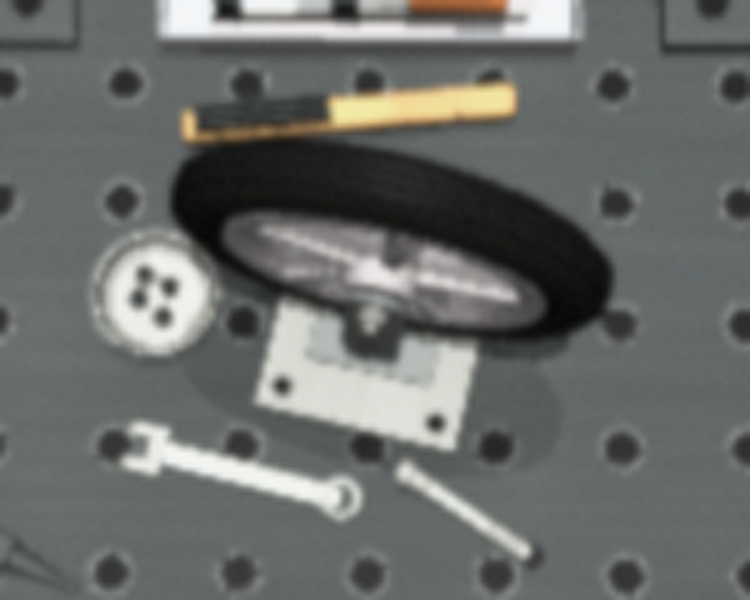

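```bash
python3 - <<'E'
from h import *; from plant import r
t=r.snapshot("top"); s=r.snapshot("side")
A=onplane(t,[[190+257/5,120+402/5],[190+456/5,120+450/5]],[0,0,.015],[0,0,1])
B=onplane(s,[[215+183/5,110+410/5],[215+243/5,110+597/5],[215+530/5,110+528/5]],[0,0,.015],[0,0,1])
print(A,B)
for P in (A,B):
    d=P[0]-P[1]; L=np.linalg.norm(d); yaw=np.arctan2(-d[0],d[1]); print("len",L,"yaw",yaw)
    fx=np.array([np.cos(yaw),np.sin(yaw),0])
    print("centre", P[:2].mean(0)+fx*(.1 if L<.18 else .08))
print(np.linalg.norm(B[2]-B[1]), (B[0]+B[2])/2)
# axle near end nut from top picture (zoom 372,318)
print(onplane(t,[[190+372/5,120+318/5]],[0,0,.19],[0,0,1]), onplane(s,[[215+285/5,110+330/5]],[0,0,.19],[0,0,1]))
# bystanders
for n,uv,z in [("gauge",[[190+400/5,120+470/5],[190+535/5,120+555/5]],.01),("spanner",[[190+130/5,120+440/5],[190+355/5,120+500/5]],.008),("bowl",[[190+152/5,120+290/5]],.02)]:
    print(n,onplane(t,uv,[0,0,z],[0,0,1]).round(3))
E
```

```text
[[ 0.53272103  0.08653919  0.015     ]
 [ 0.49555658 -0.06906183  0.015     ]] [[ 0.5337056   0.08653936  0.015     ]
 [ 0.4948168  -0.06292422  0.015     ]
 [ 0.6861262  -0.1129316   0.015     ]]
len 0.15997772984722652 yaw -0.23445217758634715
centre [ 0.61140298 -0.01449234  0.015     ]
len 0.15443995551135864 yaw -0.2545452037886613
centre [ 0.61103899 -0.01337296  0.015     ]
0.1977372633995849 [ 0.6099159  -0.01319612  0.015     ]
[[ 5.60845504e-01 -3.87885773e-04  1.90000000e-01]] [[ 0.56136473 -0.00122435  0.19      ]]
gauge [[ 0.48  -0.026  0.01 ]
 [ 0.415 -0.13   0.01 ]]
spanner [[0.503 0.186 0.008]
 [0.457 0.009 0.008]]
bowl [[0.621 0.171 0.02 ]]
```

```bash
cat >> h.py <<'E'
C=np.array([.611,-.014,.19]); YAW=-.24
def fork():
    c,s=np.cos(YAW),np.sin(YAW); return np.array([[c,-s,0],[s,c,0],[0,0,1.]])
def f2w(p): return C+fork()@np.array(p,float)
def w2f(p): return fork().T@(np.array(p,float)-C)
def toolR(roll=0): # tool z=fork x; roll 0: tool x up
    z=fork()[:,0]; x=np.array([0,0,1.]); y=np.cross(z,x)
    return np.c_[x,y,z]@R.from_euler('z',roll).as_matrix()
def plan(p0,R0,p1,R1,n):
    rv=R.from_matrix(R0.T@R1).as_rotvec()/n; p=np.array(p0,float); Rc=R0.copy(); out=[]
    d=(np.array(p1)-p)/n
    for i in range(n):
        out.append((rv/(2*np.pi),Rc.T@d/.025)); Rc=Rc@R.from_rotvec(rv).as_matrix()
    print("turn",[a.round(4).tolist() for a,_ in out]); print("dp",[b.round(2).tolist() for _,b in out])
def cur(r):
    s=r.get_state(); return np.array(s["tool_pos"]),R.from_quat(s["eef_rot"]).as_matrix()
E
python3 - <<'E'
from h import *; from plant import r
p,M=cur(r); print(M.round(3))
t=r.snapshot("top")
print(onplane(t,[[403,185],[362,226],[385,280]],[0,0,.1],[0,0,1]).round(2))
print("target",f2w([-.12,0,.03]))
R1=toolR(); yaw=R.from_euler('z',YAW).as_matrix()@np.array([[1,0,0],[0,-1,0],[0,0,-1.]])
plan(p,M,[.33,-.35,.33],yaw,10)
plan([.33,-.35,.33],yaw,f2w([-.12,0,.03]),R1,14)
E
```

```text
[[ 0.924  0.382 -0.   ]
 [ 0.382 -0.924  0.001]
 [-0.    -0.001 -1.   ]]
[[ 0.58 -0.51  0.1 ]
 [ 0.43 -0.35  0.1 ]
 [ 0.24 -0.42  0.1 ]]
target [0.49443944 0.01452432 0.22      ]
turn [[-0.0, 0.0, 0.0101], [-0.0, 0.0, 0.0101], [-0.0, 0.0, 0.0101], [-0.0, 0.0, 0.0101], [-0.0, 0.0, 0.0101], [-0.0, 0.0, 0.0101], [-0.0, 0.0, 0.0101], [-0.0, 0.0, 0.0101], [-0.0, 0.0, 0.0101], [-0.0, 0.0, 0.0101]]
dp [[0.69, -0.7, -0.37], [0.64, -0.74, -0.37], [0.59, -0.78, -0.37], [0.54, -0.82, -0.37], [0.49, -0.85, -0.37], [0.43, -0.88, -0.37], [0.38, -0.9, -0.37], [0.32, -0.93, -0.37], [0.26, -0.95, -0.37], [0.2, -0.96, -0.37]]
turn [[-0.0, 0.0179, -0.0], [-0.0, 0.0179, -0.0], [-0.0, 0.0179, -0.0], [-0.0, 0.0179, -0.0], [-0.0, 0.0179, -0.0], [-0.0, 0.0179, -0.0], [-0.0, 0.0179, -0.0], [-0.0, 0.0179, -0.0], [-0.0, 0.0179, -0.0], [-0.0, 0.0179, -0.0], [-0.0, 0.0179, -0.0], [-0.0, 0.0179, -0.0], [-0.0, 0.0179, -0.0], [-0.0, 0.0179, -0.0]]
dp [[0.21, -1.12, 0.31], [0.17, -1.12, 0.34], [0.13, -1.12, 0.35], [0.09, -1.12, 0.37], [0.05, -1.12, 0.37], [0.01, -1.12, 0.38], [-0.03, -1.12, 0.38], [-0.07, -1.12, 0.37], [-0.12, -1.12, 0.36], [-0.16, -1.12, 0.34], [-0.19, -1.12, 0.32], [-0.23, -1.12, 0.3], [-0.26, -1.12, 0.27], [-0.29, -1.12, 0.24]]
```

Emit:
move_arm(
  turn=[
    [0, 0, 0.01],
    [0, 0, 0.01],
    [0, 0, 0.01],
    [0, 0, 0.01],
    [0, 0, 0.01],
    [0, 0, 0.01],
    [0, 0, 0.01],
    [0, 0, 0.01],
    [0, 0, 0.01],
    [0, 0, 0.01],
  ],
  dp=[
    [0.7, -0.7, -0.4],
    [0.65, -0.75, -0.4],
    [0.6, -0.8, -0.4],
    [0.55, -0.8, -0.4],
    [0.5, -0.85, -0.4],
    [0.45, -0.9, -0.4],
    [0.4, -0.9, -0.4],
    [0.3, -0.95, -0.4],
    [0.25, -0.95, -0.4],
    [0.2, -0.95, -0.4],
  ],
  jaw=[1, 1, 1, 1, 1, 1, 1, 1, 1, 1],
)

```text
clock: 1.13
tool_pos: [0.3314, -0.3473, 0.3392]
eef_rot: [0.993, -0.119, 0.0, -0.0]
contact_force: [1.0, -0.5, -0.4]
opening: 0.266
```

Emit:
move_arm(
  turn=[
    [0, 0.018, 0],
    [0, 0.018, 0],
    [0, 0.018, 0],
    [0, 0.018, 0],
    [0, 0.018, 0],
    [0, 0.018, 0],
    [0, 0.018, 0],
    [0, 0.018, 0],
    [0, 0.018, 0],
    [0, 0.018, 0],
  ],
  dp=[
    [0.2, -1, 0.1],
    [0.2, -1, 0.1],
    [0.1, -1, 0.1],
    [0.1, -1, 0.2],
    [0.1, -1, 0.2],
    [0, -1, 0.2],
    [0, -1, 0.2],
    [0, -1, 0.2],
    [0, -1, 0.2],
    [0, -1, 0.2],
  ],
  jaw=[1, 1, 1, 1, 1, 1, 1, 1, 1, 1],
)

```text
clock: 1.97
tool_pos: [0.3993, -0.1988, 0.3942]
eef_rot: [0.931, -0.105, 0.35, 0.012]
contact_force: [-0.2, 0.6, 0.2]
opening: 0.007
```

```bash
python3 - <<'E'
from h import *; from plant import r
p,M=cur(r); print(p,M.round(3),w2f(p),r.get_state()["q"].round(2))
plan(p,M,f2w([-.12,0,.03]),toolR(),6)
E
```

```text
[ 0.39929821 -0.19881593  0.39415504] [[ 0.733 -0.203  0.649]
 [-0.187 -0.978 -0.095]
 [ 0.654 -0.052 -0.755]] [-0.16170275 -0.2298408   0.20415504] [ 1.65  0.17 -1.26  2.37 -0.98  0.05 -0.37]
turn [[-0.0015, 0.0228, -0.0009], [-0.0015, 0.0228, -0.0009], [-0.0015, 0.0228, -0.0009], [-0.0015, 0.0228, -0.0009], [-0.0015, 0.0228, -0.0009], [-0.0015, 0.0228, -0.0009]]
dp [[-0.56, -1.46, 1.15], [-0.71, -1.47, 1.05], [-0.84, -1.49, 0.92], [-0.96, -1.5, 0.78], [-1.05, -1.51, 0.62], [-1.12, -1.52, 0.46]]
```

```bash
cat >> h.py <<'E'
E7=lambda a,t:R.from_euler(a,t).as_matrix()
def fk(q,par):
    b,tb,d1,d3,d5,d7,e1,e2=par[:8]; sg=[1]*7
    M=E7('z',b+q[0]); p=np.array([0,0,d1]); M=M@E7('y',q[1]); M=M@E7('z',q[2]); p=p+M@[e1,0,d3]
    M=M@E7('y',q[3]); M=M@E7('z',q[4]); p=p+M@[e2,0,d5]; M=M@E7('y',q[5]); M=M@E7('z',q[6]+tb); return p+M@[0,0,d7],M
E
python3 - <<'E'
from h import *; from plant import r
from scipy.optimize import least_squares
s=r.get_state()
D=[(np.array([ 1.21274464,  0.68999402, -0.19450191,  1.56634564,  0.15729687,0.90247446, -0.21506819]),np.array([ 0.23839747, -0.57706662,  0.23790302]),R.from_quat([ 9.80857204e-01,  1.94726238e-01, -2.43403483e-04, -8.82579060e-04]).as_matrix()),
(s["q"],s["tool_pos"],R.from_quat(s["eef_rot"]).as_matrix())]
def f(x):
    o=[]
    for q,p,M in D:
        a,B=fk(q,x); o+=list(a-p)+list((B-M).ravel()*.3)
    return o+list(np.array(x[6:])*.01)
best=None
for b in np.arange(-3,3.1,1):
  for tb in np.arange(-3,3.1,1):
    z=least_squares(f,[b,tb,.35,.4,.4,.25,0,0])
    if best is None or z.cost<best.cost: best=z
print(best.cost,best.x.round(4)); print(np.array(best.fun).round(4))
E
```

```text
0.062228567211566485 [ 6.3301 -1.7365  1.6447 -3.2256 -0.0447 -2.7621  2.3603  0.2993]
[-1.200e-03  5.000e-04  4.000e-04  1.790e-02 -1.681e-01  0.000e+00
 -1.681e-01 -1.790e-02 -1.000e-03 -1.000e-04  1.100e-03 -0.000e+00
  2.000e-04 -1.000e-04 -4.000e-04 -1.810e-02  1.703e-01 -1.500e-03
  1.693e-01  1.810e-02  6.600e-02 -5.300e-03  6.320e-02  0.000e+00
  2.360e-02  3.000e-03]
```

```bash
cat > fit.py <<'E'
from h import *; from plant import r
from scipy.optimize import least_squares
import itertools
s=r.get_state()
D=[(np.array([ 1.21274464,  0.68999402, -0.19450191,  1.56634564,  0.15729687,0.90247446, -0.21506819]),R.from_quat([ 9.80857204e-01,  1.94726238e-01, -2.43403483e-04, -8.82579060e-04]).as_matrix()),
(s["q"],R.from_quat(s["eef_rot"]).as_matrix())]
res=[]
for sg in itertools.product([1,-1],repeat=7):
    def f(x):
        o=[]
        for q,M in D:
            q=q*np.array(sg); B=E7('ZYZYZYZ',[q[0]+x[0],*q[1:6],q[6]+x[1]]); o+=list((B-M).ravel())
        return o
    for b in (0,1.5,3,-1.5):
      for tb in (0,1.5,3,-1.5):
        z=least_squares(f,[b,tb]); res.append((z.cost,sg,z.x.round(3)))
res.sort(key=lambda a:a[0])
for a in res[:8]: print(a)
E
python3 fit.py
```

```text
Traceback (most recent call last):
  File "fit.py", line 16, in <module>
    z=least_squares(f,[b,tb]); res.append((z.cost,sg,z.x.round(3)))
  File "fit.py", line 12, in f
    q=q*np.array(sg); B=E7('ZYZYZYZ',[q[0]+x[0],*q[1:6],q[6]+x[1]]); o+=list((B-M).ravel())
                        ~~^^^^^^^^^^^^^^^^^^^^^^^^^^^^^^^^^^^^^^^^^
  File "h.py", line 37, in <lambda>
    E7=lambda a,t:R.from_euler(a,t).as_matrix()
                  ~~~~~~~~~~~~^^^^^
  File "scipy/spatial/transform/_rotation.pyx", line 1413, in scipy.spatial.transform._rotation.Rotation.from_euler
ValueError: Expected axis specification to be a non-empty string of upto 3 characters, got ZYZYZYZ
```

```bash
sed -i "s/B=E7('ZYZYZYZ',\[q\[0\]+x\[0\],\*q\[1:6\],q\[6\]+x\[1\]\])/B=E7('ZYZ',[q[0]+x[0],q[1],q[2]])@E7('YZY',q[3:6])@E7('z',q[6]+x[1])/" fit.py; timeout 300 python3 fit.py
```

```text
(np.float64(4.790252945026697e-17), (-1, 1, -1, 1, -1, 1, -1), array([0.   , 1.571]))
(np.float64(4.790252951844505e-17), (-1, -1, -1, -1, -1, -1, -1), array([-3.142, -1.571]))
(np.float64(4.790252968834695e-17), (-1, 1, -1, 1, -1, 1, -1), array([0.   , 1.571]))
(np.float64(4.7902529999287375e-17), (-1, 1, -1, 1, -1, 1, -1), array([0.   , 1.571]))
(np.float64(4.7902530016819624e-17), (-1, -1, -1, -1, -1, -1, -1), array([-3.142, -1.571]))
(np.float64(4.790253004677967e-17), (-1, -1, -1, -1, -1, -1, -1), array([-3.142, -1.571]))
(np.float64(4.7902530308224756e-17), (-1, 1, -1, 1, -1, 1, -1), array([0.   , 1.571]))
(np.float64(4.790253057644046e-17), (-1, -1, -1, -1, -1, -1, -1), array([ 3.142, -1.571]))
```

```bash
cat >> h.py <<'E'
SG=np.array([-1,1,-1,1,-1,1,-1])
def frames(q):
    q=q*SG; A=E7('z',q[0]); B=A@E7('YZ',q[1:3]); Cc=B@E7('YZ',q[3:5]); T=Cc@E7('y',q[5]); return A,B,Cc,T@E7('z',q[6]+np.pi/2)
E
python3 - <<'E'
from h import *; from plant import r
s=r.get_state()
D=[(np.array([ 1.21274464,  0.68999402, -0.19450191,  1.56634564,  0.15729687,0.90247446, -0.21506819]),np.array([ 0.23839747, -0.57706662,  0.23790302])),(s["q"],s["tool_pos"])]
for off in (0,1):
    A=[];b=[]
    for q,p in D:
        f=frames(q); cols=[np.array([0,0,1.]),f[1][:,2],f[2][:,2],f[3][:,2]]
        if off: cols+=[f[0][:,0],(f[1]@E7('z',q[2]))[:,0]]
        A.append(np.c_[tuple(cols)]);b.append(p)
    x,res,_,sv=np.linalg.lstsq(np.vstack(A),np.hstack(b),rcond=None); print(x,np.vstack(A)@x-np.hstack(b),sv)
E
```

```text
[0.24333391 0.64255316 0.28330238 0.33964742] [ 0.0313518   0.01221298 -0.01460361 -0.00305483  0.01679171  0.01460361] [2.53082734 1.16025409 0.43669288 0.2408791 ]
[ 0.07866423  0.75786736  0.10941682  0.52193368  0.25891946 -0.25862679] [-2.77555756e-17  3.33066907e-16 -5.55111512e-17 -1.66533454e-16
 -2.77555756e-17  5.55111512e-17] [2.62765981 2.03133926 0.85147029 0.4244685  0.24265846 0.0707561 ]
```

Emit:
move_arm(
  turn=[
    [0, -0.018, 0],
    [0, -0.018, 0],
    [0, -0.018, 0],
    [0, -0.018, 0],
    [0, -0.018, 0],
  ],
  dp=[
    [0, 0.5, -0.6],
    [0, 0.5, -0.6],
    [0, 0.5, -0.6],
    [0, 0.5, -0.6],
    [0, 0.5, -0.6],
  ],
  jaw=[1, 1, 1, 1, 1],
)

```text
clock: 2.38
tool_pos: [0.3792, -0.2258, 0.4266]
eef_rot: [0.977, -0.093, 0.189, -0.022]
contact_force: [2.0, 1.6, -0.6]
opening: 0.007
```

```bash
cat > log.py <<'E'
from h import *; from plant import r
s=r.get_state(); p,M=cur(r); print(s["q"].round(3),s["qd"].round(2).max(),p.round(3)); print(M.round(3))
open("log.txt","a").write(" ".join(map(str,list(s["q"])+list(p)))+"\n")
E
echo "1.21274464  0.68999402 -0.19450191  1.56634564  0.15729687 0.90247446 -0.21506819 0.23839747 -0.57706662  0.23790302" > log.txt
python3 log.py
```

```text
[ 1.09   0.108 -0.557  2.017 -0.22   0.718 -1.074] 2.23 [ 0.379 -0.226  0.427]
[[ 0.911 -0.174  0.374]
 [-0.191 -0.982  0.007]
 [ 0.365 -0.078 -0.928]]
```

Emit:
move_arm(
  turn=[
    [0, -0.018, 0],
    [0, -0.018, 0],
    [0, -0.018, 0],
    [0, -0.01, 0],
    [0, 0, 0],
  ],
  dp=[
    [0, 0.5, 0],
    [0, 0.5, 0],
    [0, 0.5, 0],
    [0, 0.5, 0],
    [0, 0, 0],
  ],
  jaw=[1, 1, 1, 1, 1],
)

```text
clock: 2.8
tool_pos: [0.3756, -0.2763, 0.4216]
eef_rot: [0.995, -0.086, -0.007, -0.042]
contact_force: [-0.1, 0.6, -0.3]
opening: 0.007
```

```bash
python3 log.py
```

```text
[ 0.928  0.329 -0.495  1.668  0.086  1.225 -1.321] 0.11 [ 0.376 -0.276  0.422]
[[ 0.985 -0.171 -0.006]
 [-0.17  -0.982  0.084]
 [-0.02  -0.082 -0.996]]
```

```bash
cat > fit2.py <<'E'
from h import *
L=np.loadtxt("log.txt")
A=[];b=[]
def cols(q):
    m=q*SG; A0=E7('z',m[0]);S=A0@E7('y',m[1]);B=S@E7('z',m[2]);El=B@E7('y',m[3]);Cc=El@E7('z',m[4]);W=Cc@E7('y',m[5]);T=W@E7('z',m[6])
    I=np.eye(3)
    # offsets: all z-lengths, x after q1, x after q3 (elbow), x after q4, x after q5, x after q6
    return np.c_[I[:,2],B[:,2],Cc[:,2],T[:,2],A0[:,0],B[:,0],El[:,0],Cc[:,0],W[:,0]]
for row in L: A.append(cols(row[:7]));b.append(row[7:])
A=np.vstack(A);b=np.hstack(b)
for sel in ([0,1,2,3],[0,1,2,3,4],[0,1,2,3,5],[0,1,2,3,5,6],[0,1,2,3,5,7],[0,1,2,3,8],[0,1,2,3,4,5,7],list(range(9))):
    x=np.linalg.lstsq(A[:,sel],b,rcond=None)[0]; print(sel,x.round(4),"maxerr",np.abs(A[:,sel]@x-b).max().round(4))
E
python3 - <<'E'
E
python3 fit2.py
```

```text
[0, 1, 2, 3] [0.2283 0.6198 0.3177 0.2738] maxerr 0.0417
[0, 1, 2, 3, 4] [0.3016 0.5671 0.2468 0.3367 0.0827] maxerr 0.0272
[0, 1, 2, 3, 5] [0.2119 0.6109 0.2786 0.2546 0.0417] maxerr 0.0409
[0, 1, 2, 3, 5, 6] [-0.0316  0.4134  0.1546  0.1261  0.0836 -0.2928] maxerr 0.0249
[0, 1, 2, 3, 5, 7] [ 0.1671  0.5859  0.2454  0.2704  0.0389 -0.0772] maxerr 0.0465
[0, 1, 2, 3, 8] [ 0.2215  0.6103  0.2901  0.2745 -0.0279] maxerr 0.0431
[0, 1, 2, 3, 4, 5, 7] [0.3553 0.5744 0.2518 0.3353 0.1029 0.0091 0.0665] maxerr 0.0187
[0, 1, 2, 3, 4, 5, 6, 7, 8] [-0.9305 -0.0641 -0.0735 -0.5135 -0.2252  0.2202 -1.2687  0.2367 -0.1212] maxerr 0.0
```

```bash
python3 - <<'E'
from h import *; from plant import r
q=r.get_state()["q"]; p,M=cur(r); f=frames(q); a=-f[2][:,2]; print("axis world",a, "sum",f[3]-M)
w=M.T@a; d7=.3
for n in (8,16,25,35):
  Q=R.from_rotvec(a*.09*n).as_matrix(); print(n,"tcp",(p-d7*M[:,2]+Q@(d7*M[:,2])).round(3),"z",(Q@M[:,2]).round(2),"x",(Q@M[:,0]).round(2))
print("wrist",p-d7*M[:,2]); print("turn",w*.09/2/np.pi,"dp",np.cross(w*.09,[0,0,d7])/.025)
E
```

```text
axis world [-0.85627176  0.35495208  0.37524351] sum [[-6.66133815e-16 -1.66533454e-16  2.28983499e-16]
 [ 2.77555756e-17  4.44089210e-16  4.44089210e-16]
 [ 1.14491749e-16 -4.57966998e-16  4.44089210e-16]]
8 tcp [ 0.321 -0.461  0.472] z [-0.19 -0.53 -0.83] x [ 0.97  0.02 -0.23]
16 tcp [ 0.338 -0.584  0.628] z [-0.13 -0.94 -0.31] x [ 0.86  0.05 -0.5 ]
25 tcp [ 0.43  -0.576  0.83 ] z [ 0.18 -0.91  0.36] x [ 0.7  -0.15 -0.7 ]
35 tcp [ 0.554 -0.397  0.943] z [ 0.59 -0.32  0.74] x [ 0.58 -0.48 -0.66]
wrist [ 0.37737707 -0.30152426  0.72051392]
turn [-0.01305759 -0.00333146 -0.00485553] dp [-0.25118645  0.98451885  0.        ]
```

Emit:
move_arm(
  turn=[
    [-0.013, -0.0033, -0.0049],
    [-0.013, -0.0033, -0.0049],
    [-0.013, -0.0033, -0.0049],
    [-0.013, -0.0033, -0.0049],
    [-0.013, -0.0033, -0.0049],
    [-0.013, -0.0033, -0.0049],
  ],
  dp=[
    [-0.25, 0.98, 0],
    [-0.25, 0.98, 0],
    [-0.25, 0.98, 0],
    [-0.25, 0.98, 0],
    [-0.25, 0.98, 0],
    [-0.25, 0.98, 0],
  ],
  jaw=[1, 1, 1, 1, 1, 1],
)

```text
clock: 3.3
tool_pos: [0.3235, -0.4146, 0.4429]
eef_rot: [0.977, 0.013, -0.084, 0.197]
contact_force: [0.0, 0.5, -0.4]
opening: 0.006
```

```bash
python3 log.py
```

```text
[ 0.843  0.306 -0.398  1.715  0.598  1.179 -1.324] 1.05 [ 0.323 -0.415  0.443]
[[ 0.986  0.059 -0.159]
 [-0.007 -0.922 -0.387]
 [-0.169  0.383 -0.908]]
```

Emit:
move_arm(
  turn=[
    [-0.013, -0.0033, -0.0049],
    [-0.013, -0.0033, -0.0049],
    [-0.013, -0.0033, -0.0049],
    [-0.013, -0.0033, -0.0049],
    [-0.013, -0.0033, -0.0049],
    [-0.013, -0.0033, -0.0049],
  ],
  dp=[
    [-0.25, 0.98, 0],
    [-0.25, 0.98, 0],
    [-0.25, 0.98, 0],
    [-0.25, 0.98, 0],
    [-0.25, 0.98, 0],
    [-0.25, 0.98, 0],
  ],
  jaw=[1, 1, 1, 1, 1, 1],
)

```text
clock: 3.8
tool_pos: [0.3123, -0.5354, 0.5307]
eef_rot: [0.888, 0.111, -0.156, 0.419]
contact_force: [-0.4, -0.4, 0.1]
opening: 0.002
```

```bash
python3 log.py
cat >> fit2.py <<'E'
print("lateral")
def cols2(q):
    m=q*SG; A0=E7('z',m[0]);S=A0@E7('y',m[1]);B=S@E7('z',m[2]);El=B@E7('y',m[3]);Cc=El@E7('z',m[4]);W=Cc@E7('y',m[5]);T=W@E7('z',m[6])
    I=np.eye(3)
    return np.c_[I[:,2],B[:,2],Cc[:,2],T[:,2],A0[:,1],B[:,1],Cc[:,1],B[:,0],El[:,0],Cc[:,0],W[:,0],A0[:,0]]
A=np.vstack([cols2(w[:7]) for w in L])
for sel in ([0,1,2,3,4],[0,1,2,3,5],[0,1,2,3,6],[0,1,2,3,4,5],[0,1,2,3,4,5,6],[0,1,2,3,4,5,6,7,8],[0,1,2,3,4,5,6,7,8,10],list(range(12))):
    x=np.linalg.lstsq(A[:,sel],b,rcond=None)[0]; print(sel,x.round(4),"maxerr",np.abs(A[:,sel]@x-b).max().round(4))
E
python3 fit2.py
```

```text
[ 0.771  0.298 -0.306  1.76   1.138  1.143 -1.378] 1.11 [ 0.312 -0.535  0.531]
[[ 0.927  0.327 -0.184]
 [ 0.066 -0.624 -0.779]
 [-0.369  0.71  -0.6  ]]
[0, 1, 2, 3] [0.2633 0.6609 0.2967 0.3624] maxerr 0.0429
[0, 1, 2, 3, 4] [0.3073 0.5693 0.2449 0.3442 0.084 ] maxerr 0.0273
[0, 1, 2, 3, 5] [0.2627 0.6608 0.2936 0.3622 0.003 ] maxerr 0.0427
[0, 1, 2, 3, 5, 6] [ 0.167   0.5749  0.2391  0.3467  0.0052 -0.157 ] maxerr 0.0335
[0, 1, 2, 3, 5, 7] [0.2629 0.661  0.2952 0.354  0.0057 0.008 ] maxerr 0.0444
[0, 1, 2, 3, 8] [ 0.264   0.6593  0.2865  0.367  -0.0095] maxerr 0.0419
[0, 1, 2, 3, 4, 5, 7] [0.3077 0.5676 0.2429 0.3176 0.0858 0.0142 0.0251] maxerr 0.0241
[0, 1, 2, 3, 4, 5, 6, 7, 8] [ 0.211   0.5125  0.2187  0.2498  0.0751  0.0628 -0.1337  0.0583  0.0428] maxerr 0.0124
lateral
[0, 1, 2, 3, 4] [ 0.3661  0.5482  0.3634  0.325  -0.0507] maxerr 0.003
[0, 1, 2, 3, 5] [ 0.3351  0.5732  0.3336  0.3269 -0.0429] maxerr 0.002
[0, 1, 2, 3, 6] [ 0.3121  0.5931  0.3187  0.3416 -0.0344] maxerr 0.0246
[0, 1, 2, 3, 4, 5] [ 0.3472  0.5632  0.3451  0.326  -0.0192 -0.0268] maxerr 0.0002
[0, 1, 2, 3, 4, 5, 6] [ 3.469e-01  5.634e-01  3.448e-01  3.261e-01 -1.880e-02 -2.690e-02
 -4.000e-04] maxerr 0.0
[0, 1, 2, 3, 4, 5, 6, 7, 8] [ 3.469e-01  5.634e-01  3.448e-01  3.261e-01 -1.880e-02 -2.690e-02
 -4.000e-04  0.000e+00  0.000e+00] maxerr 0.0
[0, 1, 2, 3, 4, 5, 6, 7, 8, 10] [ 3.469e-01  5.634e-01  3.448e-01  3.261e-01 -1.880e-02 -2.690e-02
 -4.000e-04  0.000e+00  0.000e+00  0.000e+00] maxerr 0.0
[0, 1, 2, 3, 4, 5, 6, 7, 8, 9, 10, 11] [ 3.469e-01  5.634e-01  3.448e-01  3.261e-01 -1.880e-02 -2.690e-02
 -4.000e-04  0.000e+00  0.000e+00 -0.000e+00  0.000e+00  0.000e+00] maxerr 0.0
```

```bash
cat >> h.py <<'E'
LEN=np.array([.3469,.5634,.3448,.3261,-.0188,-.0269,-.0004])
LO=np.array([-3.01,-.46,-1.47,.13,-1,.04,-2.66]);HI=np.array([3.01,2.08,1.51,2.56,4.14,2.09,2.66])
def FK(q):
    A0,B,Cc,T=frames(q)
    return np.array([0,0,LEN[0]])+B[:,2]*LEN[1]+Cc[:,2]*LEN[2]+T[:,2]*LEN[3]+A0[:,1]*LEN[4]+B[:,1]*LEN[5]+Cc[:,1]*LEN[6],T
from scipy.optimize import least_squares
def IK(p,M,q0,reg=.003,mid=None):
    mid=q0 if mid is None else mid
    def f(q):
        a,T=FK(q); return np.r_[(a-p)*10,R.from_matrix(M.T@T).as_rotvec()*3,reg*(q-mid)]
    z=least_squares(f,np.clip(q0,LO+.02,HI-.02),bounds=(LO+.01,HI-.01)); return z.x,np.abs(z.fun[:6]).max()
E
python3 - <<'E'
from h import *; from plant import r
rng=np.random.default_rng(0)
for fx in (-.12,-.005):
 for roll in np.deg2rad([0,45,90,135,180,225,270,315]):
  sol=[]
  for k in range(25):
    q,e=IK(f2w([fx,0,.07]),toolR(roll),rng.uniform(LO,HI),reg=.001,mid=np.array([0,.5,0,1.8,1.57,1,0]))
    if e<.01: sol.append((np.min(np.minimum(q-LO,HI-q)),q.round(2)))
  sol.sort(key=lambda a:-a[0]); print(fx,np.rad2deg(roll).round(),len(sol),sol[0] if sol else None)
E
```

```text
-0.12 0.0 0 None
-0.12 45.0 0 None
-0.12 90.0 0 None
-0.12 135.0 0 None
-0.12 180.0 0 None
-0.12 225.0 0 None
-0.12 270.0 0 None
-0.12 315.0 0 None
-0.005 0.0 0 None
-0.005 45.0 0 None
-0.005 90.0 0 None
-0.005 135.0 0 None
-0.005 180.0 0 None
-0.005 225.0 0 None
-0.005 270.0 0 None
-0.005 315.0 0 None
```

```bash
cat >> h.py <<'E'
def toolP(pitch,yaw,roll): # pitch>0: tool points down; yaw relative to fork
    return R.from_euler('z',YAW+yaw).as_matrix()@R.from_euler('y',pitch).as_matrix()@np.array([[0,0,1.],[0,-1,0],[1,0,0]])@E7('z',roll)
E
python3 - <<'E'
from h import *
rng=np.random.default_rng(0); mid=np.array([0,.3,0,2,1.57,1,0])
print(toolP(0,0,0)-toolR(0))
q,e=IK(f2w([.0,0,.07]),toolP(np.pi/2,0,0),mid); print("down check",q.round(2),e)
for pitch in (15,30,45,60):
 for yaw in (-40,-20,0,20,40):
  best=(-1,)
  for roll in range(0,360,45):
   for k in range(6):
    q0=rng.uniform(LO,HI); q0[0]=rng.uniform(-1.5,1.5)
    q,e=IK(f2w([-.005,0,.065]),toolP(*np.deg2rad([pitch,yaw,roll])),q0,reg=.0003,mid=mid)
    if e<.01:
      m=np.min(np.minimum(q-LO,HI-q))
      if m>best[0]: best=(m,roll,q.round(2))
  print(pitch,yaw,best)
E
```

```text
Still running in the background as job /tmp/bash_jobs.1000/d98534482161 (pid 939). You'll get a notice when it ends.
```

Edit , replacing
```

```
with
```

```

```bash
cat /tmp/bash_jobs.1000/d98534482161/stdout
kill -- -$(cat /tmp/bash_jobs.1000/d98534482161/pid); cat >> h.py <<'E'
def _err(q,p,M):
    a,T=FK(q); return np.r_[(p-a),R.from_matrix(T@M.T).inv().as_rotvec()*.3]
def IK(p,M,q0,it=60,mid=None):
    q=np.clip(q0,LO+.02,HI-.02)
    for _ in range(it):
        e=_err(q,p,M); J=np.c_[tuple((_err(q+1e-5*np.eye(7)[i],p,M)-e)/-1e-5 for i in range(7))]
        Ji=J.T@np.linalg.inv(J@J.T+1e-4*np.eye(6)); d=Ji@e
        if mid is not None: d=d+(np.eye(7)-Ji@J)@(mid-q)*.15
        n=np.abs(d).max(); d*=min(1,.3/n) if n>0 else 1
        q=np.clip(q+d,LO+.01,HI-.01)
    return q,np.abs(_err(q,p,M)).max()
E
export OMP_NUM_THREADS=1; time python3 -u - <<'E'
from h import *
import time
mid=np.array([0,.3,0,2,1.57,1,0])
t=time.time(); print(IK(f2w([.0,0,.07]),toolP(np.pi/2,0,0),mid),time.time()-t)
E
```

```text
(array([-0.11483874,  0.64562755,  0.11042819,  1.59417477, -0.08432172,
        0.90645255, -1.78523938]), np.float64(2.220446049250313e-16)) 0.2776827812194824
real	0m2.148s
user	0m1.124s
sys	0m0.294s
```

```bash
export OMP_NUM_THREADS=1; cat > scan.py <<'E'
from h import *
rng=np.random.default_rng(0); mid=np.array([0,.3,0,2,1.57,1,0])
for pitch in (10,25,40,55):
 for yaw in (-40,-15,15,40):
  best=(-1,)
  for roll in range(0,360,60):
   for k in range(3):
    q0=mid+[rng.uniform(-1,1),0,rng.uniform(-1,1),0,[1.57,-1.5,1.6][k],0,rng.uniform(-2,2)]
    q,e=IK(f2w([-.005,0,.065]),toolP(*np.deg2rad([pitch,yaw,roll])),q0,it=25)
    if e<.003:
      m=np.min(np.minimum(q-LO,HI-q))
      if m>best[0]: best=(m,roll,q.round(2))
  print(pitch,yaw,best)
E
timeout 570 python3 -u scan.py
```

```text
10 -40 (np.float64(0.44224501483862655), 180, array([-0.54,  0.99, -0.14,  2.12,  1.58,  1.52, -1.53]))
10 -15 (np.float64(0.07423140691025853), 60, array([-0.24,  1.08, -0.52,  2.49,  2.05,  1.96,  0.44]))
10 15 (-1,)
10 40 (np.float64(0.09312751864174373), 180, array([ 0.99,  1.41, -1.3 ,  2.47,  3.24,  0.99, -0.24]))
25 -40 (np.float64(0.4692854322195965), 180, array([-0.19,  0.9 , -0.65,  2.09,  1.59,  1.62, -1.3 ]))
25 -15 (np.float64(0.137674857823332), 240, array([ 0.04,  0.95, -0.9 ,  2.42,  2.01,  1.76, -2.31]))
25 15 (-1,)
25 40 (np.float64(0.13132946782145316), 120, array([ 0.66,  0.87, -0.65,  2.43,  3.53,  0.93, -0.02]))
40 -40 (np.float64(0.5256458457864124), 180, array([-0.19,  0.72, -0.48,  2.03,  1.45,  1.2 , -1.07]))
40 -15 (np.float64(0.2730099628142941), 180, array([ 0.19,  0.78, -0.95,  2.29,  1.87,  1.33, -0.98]))
40 15 (np.float64(0.1453364928576084), 240, array([ 0.46,  0.73, -0.88,  2.41,  2.47,  0.93, -1.88]))
40 40 (np.float64(0.27522307857427997), 180, array([ 0.82,  0.82, -1.05,  2.28,  2.73,  0.47, -0.44]))
55 -40 (np.float64(0.6350242842364469), 60, array([ 0.1 ,  0.71, -0.77,  1.92,  1.29,  1.15,  1.32]))
55 -15 (np.float64(0.45109476900224177), 120, array([ 0.18,  0.62, -0.71,  2.11,  1.56,  0.83,  0.44]))
55 15 (np.float64(0.3721032067727501), 60, array([ 0.4 ,  0.59, -0.72,  2.19,  1.94,  0.46,  1.74]))
55 40 (np.float64(0.30483630813733664), 180, array([ 0.79,  0.79, -1.17,  2.1 ,  1.58,  0.45,  0.59]))
```

```bash
export OMP_NUM_THREADS=1; cat >> h.py <<'E'
def toolQ(pitch,yaw,flip=0):
    z=fork().T@toolP(pitch,yaw,0)[:,2]; y=np.cross(z,[1,0,0]); y/=np.linalg.norm(y)
    if flip: y=-y
    return fork()@np.c_[np.cross(y,z),y,z]
E
cat > scan.py <<'E'
from h import *
rng=np.random.default_rng(1); 
for pitch,yaw in [(0,-30),(10,-30),(20,-25),(10,-22),(28,-15),(33,0),(25,22),(20,28)]:
 for flip in (0,1):
  best=(-1,)
  for k in range(6):
    q0=np.array([rng.uniform(-1,1),.9,rng.uniform(-1,1),2.2,[1.57,2.5,1.6][k%3],1.4,rng.uniform(-2.5,2.5)])
    q,e=IK(f2w([-.01,0,.065]),toolQ(*np.deg2rad([pitch,yaw]),flip),q0,it=25)
    if e<.003:
      m=np.min(np.minimum(q-LO,HI-q))
      if m>best[0]: best=(m,q.round(2))
  print(pitch,yaw,flip,(fork().T@toolQ(*np.deg2rad([pitch,yaw]),flip)[:,0]).round(2),best)
E
timeout 570 python3 -u scan.py
```

```text
0 -30 0 [0.5  0.87 0.  ] (np.float64(0.009999999999999787), array([-1.04,  1.32,  0.71,  2.29,  1.85,  0.94,  2.65]))
0 -30 1 [-0.5  -0.87  0.  ] (np.float64(0.276663461056621), array([-0.5 ,  1.13, -0.22,  2.26,  1.74,  1.81, -0.2 ]))
10 -30 0 [0.52 0.8  0.28] (np.float64(0.2406660817575963), array([-1.15,  1.37,  1.04,  2.32,  2.27,  0.52,  2.08]))
10 -30 1 [-0.52 -0.8  -0.28] (np.float64(0.2806410000899544), array([-0.38,  1.02, -0.41,  2.28,  1.76,  1.75, -0.34]))
20 -25 0 [0.52 0.65 0.56] (np.float64(0.20347357825062895), array([-0.59,  0.87,  0.03,  2.36,  1.92,  1.23,  2.41]))
20 -25 1 [-0.52 -0.65 -0.56] (np.float64(0.22590704911373605), array([-0.18,  0.94, -0.66,  2.33,  1.84,  1.73, -0.51]))
10 -22 0 [0.41 0.83 0.39] (np.float64(0.13903705454512583), array([-0.71,  1.04,  0.18,  2.42,  2.  ,  1.37,  2.38]))
10 -22 1 [-0.41 -0.83 -0.39] (np.float64(0.15677285444082667), array([-0.38,  1.03, -0.35,  2.4 ,  1.91,  1.77, -0.54]))
28 -15 0 [0.52 0.37 0.77] (np.float64(0.14257041241273383), array([-0.03,  0.85, -0.74,  2.42,  2.  ,  1.55,  2.36]))
28 -15 1 [-0.52 -0.37 -0.77] (np.float64(0.12635616548272122), array([-0.33,  0.77, -0.23,  2.43,  2.12,  1.24, -1.  ]))
33 0 0 [ 0.54 -0.    0.84] (np.float64(0.06749461068276119), array([ 0.2 ,  0.81, -0.85,  2.49,  2.27,  1.38,  2.04]))
33 0 1 [-0.54  0.   -0.84] (np.float64(0.06345457116380393), array([ 0.12,  0.77, -0.7 ,  2.5 ,  2.32,  1.3 , -1.19]))
25 22 0 [ 0.54 -0.53  0.66] (-1,)
25 22 1 [-0.54  0.53 -0.66] (-1,)
20 28 0 [ 0.56 -0.66  0.51] (-1,)
20 28 1 [-0.56  0.66 -0.51] (-1,)
```

```bash
export OMP_NUM_THREADS=1; cat >> h.py <<'E'
def jplan(q0,q1,n,step=None):
    prev=FK(q0); T=[];Dp=[]
    for i in range(1,n+1):
        a,M=FK(q0+(q1-q0)*i/n); p,Mp=prev
        T.append((R.from_matrix(Mp.T@M).as_rotvec()/(2*np.pi)).round(4).tolist()); Dp.append((Mp.T@(a-p)/.025).round(2).tolist()); prev=(a,M)
        if i%3==0: print(i,"tcp",a.round(3),"fork",w2f(a).round(3),"wrist",(a-.326*M[:,2]).round(2),"z",M[:,2].round(2))
    print("turn",T);print("dp",Dp)
E
python3 - <<'E'
from h import *; from plant import r
q=r.get_state()["q"]; M=toolQ(np.deg2rad(15),np.deg2rad(-28),1); print((fork().T@M).round(2))
g=np.array([-.3,1,-.5,2.3,1.8,1.7,-.4])
q1,e=IK(f2w([-.09,.03,.06]),M,q*.3+g*.7,it=80); print(q1.round(3),e)
jplan(q,q1,22)
E
```

```text
[[-0.52 -0.    0.85]
 [-0.74  0.5  -0.45]
 [-0.42 -0.87 -0.26]]
[-0.491  0.998 -0.537  2.397  1.575  1.757 -0.622] 9.477835201790942e-17
3 tcp [ 0.376 -0.474  0.466] fork [-0.119 -0.502  0.276] wrist [ 0.43 -0.22  0.66] z [-0.17 -0.79 -0.58]
6 tcp [ 0.427 -0.405  0.414] fork [-0.086 -0.423  0.224] wrist [ 0.47 -0.13  0.59] z [-0.13 -0.83 -0.54]
9 tcp [ 0.467 -0.331  0.372] fork [-0.064 -0.342  0.182] wrist [ 0.48 -0.04  0.53] z [-0.04 -0.88 -0.48]
12 tcp [ 0.498 -0.253  0.337] fork [-0.053 -0.259  0.147] wrist [0.47 0.04 0.47] z [ 0.1  -0.91 -0.41]
15 tcp [ 0.521 -0.171  0.308] fork [-0.05  -0.174  0.118] wrist [0.43 0.12 0.42] z [ 0.27 -0.9  -0.35]
18 tcp [ 0.533 -0.085  0.283] fork [-0.059 -0.087  0.093] wrist [0.38 0.19 0.38] z [ 0.47 -0.83 -0.3 ]
21 tcp [0.534 0.006 0.258] fork [-0.08   0.001  0.068] wrist [0.32 0.23 0.34] z [ 0.66 -0.7  -0.26]
turn [[-0.0005, 0.0003, -0.0203], [-0.0014, 0.0001, -0.0204], [-0.0022, -0.0002, -0.0204], [-0.003, -0.0006, -0.0204], [-0.0037, -0.0011, -0.0203], [-0.0044, -0.0016, -0.0202], [-0.005, -0.0021, -0.0201], [-0.0055, -0.0027, -0.0199], [-0.0
[... 166 characters left out ...]
[-0.0072, -0.0077, -0.0182], [-0.0071, -0.0084, -0.0179], [-0.0069, -0.0091, -0.0176], [-0.0067, -0.0097, -0.0174], [-0.0065, -0.0103, -0.0171], [-0.0062, -0.0109, -0.0168], [-0.0058, -0.0115, -0.0165], [-0.0054, -0.0119, -0.0163]]
dp [[1.24, -0.83, -0.22], [1.26, -0.69, -0.28], [1.27, -0.54, -0.34], [1.26, -0.4, -0.4], [1.24, -0.26, -0.45], [1.2, -0.12, -0.5], [1.16, 0.01, -0.55], [1.1, 0.13, -0.59], [1.03, 0.25, -0.64], [0.95, 0.36, -0.68], [0.86, 0.46, -0.71], [0.76, 0.55, -0.74], [0.66, 0.63, -0.77], [0.55, 0.7, -0.8], [0.44, 0.76, -0.82], [0.32, 0.81, -0.83], [0.21, 0.84, -0.85], [0.09, 0.87, -0.86], [-0.02, 0.89, -0.86], [-0.14, 0.89, -0.87], [-0.25, 0.89, -0.86], [-0.36, 0.88, -0.86]]
```

```bash
export OMP_NUM_THREADS=1; python3 - <<'E'
from h import *; from plant import r
q=r.get_state()["q"]; M=toolQ(np.deg2rad(15),np.deg2rad(-28),1)
g=np.array([-.3,1,-.5,2.3,1.8,1.7,-.4])
q2,e=IK(f2w([-.09,.03,.06]),M,q*.3+g*.7,it=80)
q1,e1=IK(f2w([-.09,.03,.25]),M,q2,it=80); print(q1.round(3),e1)
jplan(q,q1,24)
E
```

```text
[-0.402  0.528 -0.618  2.281  1.486  1.644 -0.069] 1.6653345369377348e-16
3 tcp [ 0.371 -0.475  0.505] fork [-0.123 -0.505  0.315] wrist [ 0.41 -0.21  0.69] z [-0.13 -0.8  -0.58]
6 tcp [ 0.42  -0.41   0.485] fork [-0.091 -0.43   0.295] wrist [ 0.44 -0.14  0.66] z [-0.06 -0.83 -0.55]
9 tcp [ 0.46  -0.341  0.469] fork [-0.069 -0.353  0.279] wrist [ 0.45 -0.06  0.64] z [ 0.04 -0.86 -0.51]
12 tcp [ 0.491 -0.27   0.458] fork [-0.056 -0.277  0.268] wrist [0.44 0.01 0.61] z [ 0.15 -0.87 -0.47]
15 tcp [ 0.514 -0.196  0.449] fork [-0.051 -0.2    0.259] wrist [0.42 0.09 0.58] z [ 0.28 -0.86 -0.42]
18 tcp [ 0.528 -0.12   0.444] fork [-0.055 -0.123  0.254] wrist [0.39 0.15 0.56] z [ 0.43 -0.83 -0.36]
21 tcp [ 0.534 -0.043  0.441] fork [-0.068 -0.046  0.251] wrist [0.35 0.2  0.54] z [ 0.58 -0.76 -0.31]
24 tcp [0.531 0.037 0.44 ] fork [-0.09  0.03  0.25] wrist [0.3  0.25 0.52] z [ 0.72 -0.64 -0.26]
turn [[-0.0023, 0.0021, -0.0191], [-0.0029, 0.0018, -0.0191], [-0.0034, 0.0015, -0.019], [-0.0039, 0.0011, -0.019], [-0.0044, 0.0007, -0.0189], [-0.0048, 0.0003, -0.0188], [-0.0051, -0.0002, -0.0187], [
[... 297 characters left out ...]
0071, -0.0168], [-0.0048, -0.0076, -0.0166], [-0.0044, -0.0082, -0.0164], [-0.0039, -0.0087, -0.0161], [-0.0034, -0.0092, -0.0159], [-0.0029, -0.0096, -0.0157], [-0.0023, -0.01, -0.0154]]
dp [[0.96, -0.48, -0.54], [0.97, -0.37, -0.56], [0.97, -0.26, -0.58], [0.95, -0.16, -0.6], [0.93, -0.06, -0.62], [0.9, 0.04, -0.64], [0.86, 0.13, -0.66], [0.81, 0.22, -0.67], [0.76, 0.3, -0.69], [0.7, 0.37, -0.7], [0.63, 0.44, -0.72], [0.55, 0.5, -0.73], [0.47, 0.55, -0.74], [0.39, 0.59, -0.75], [0.31, 0.63, -0.76], [0.22, 0.65, -0.77], [0.13, 0.67, -0.77], [0.04, 0.68, -0.78], [-0.05, 0.68, -0.78], [-0.14, 0.67, -0.79], [-0.22, 0.65, -0.79], [-0.31, 0.62, -0.79], [-0.39, 0.59, -0.79], [-0.46, 0.55, -0.79]]
```

Path clear (z > 0.44). Moving.

Emit:
move_arm(
  turn=[
    [-0.0025, 0.002, -0.019],
    [-0.003, 0.002, -0.019],
    [-0.0035, 0.0015, -0.019],
    [-0.004, 0.001, -0.019],
    [-0.0045, 0.0005, -0.019],
    [-0.005, 0.0005, -0.019],
    [-0.005, 0, -0.0185],
    [-0.0055, -0.001, -0.0185],
    [-0.0055, -0.0015, -0.0185],
    [-0.006, -0.002, -0.0185],
  ],
  dp=[
    [0.95, -0.5, -0.55],
    [0.95, -0.4, -0.55],
    [0.95, -0.25, -0.6],
    [0.95, -0.15, -0.6],
    [0.95, -0.05, -0.6],
    [0.9, 0.05, -0.65],
    [0.85, 0.15, -0.65],
    [0.8, 0.2, -0.65],
    [0.75, 0.3, -0.7],
    [0.7, 0.35, -0.7],
  ],
  jaw=[1, 1, 1, 1, 1, 1, 1, 1, 1, 1],
)

```text
clock: 4.63
tool_pos: [0.4708, -0.3168, 0.4642]
eef_rot: [0.61, 0.613, -0.324, 0.384]
contact_force: [0.7, 0.6, -0.2]
opening: 0.008
```

Emit:
move_arm(
  turn=[
    [-0.006, -0.0025, -0.018],
    [-0.006, -0.003, -0.018],
    [-0.006, -0.004, -0.018],
    [-0.006, -0.0045, -0.0175],
    [-0.006, -0.005, -0.0175],
    [-0.0055, -0.006, -0.017],
    [-0.0055, -0.0065, -0.017],
    [-0.005, -0.007, -0.017],
    [-0.005, -0.0075, -0.0165],
    [-0.0045, -0.008, -0.0165],
  ],
  dp=[
    [0.65, 0.45, -0.7],
    [0.55, 0.5, -0.75],
    [0.45, 0.55, -0.75],
    [0.4, 0.6, -0.75],
    [0.3, 0.65, -0.75],
    [0.2, 0.65, -0.75],
    [0.15, 0.65, -0.75],
    [0.05, 0.7, -0.8],
    [-0.05, 0.7, -0.8],
    [-0.15, 0.65, -0.8],
  ],
  jaw=[1, 1, 1, 1, 1, 1, 1, 1, 1, 1],
)

```text
clock: 5.47
tool_pos: [0.5336, -0.0678, 0.4412]
eef_rot: [0.072, 0.812, -0.45, 0.365]
contact_force: [1.3, 1.1, -0.2]
opening: 0.007
```

```bash
export OMP_NUM_THREADS=1; cat >> h.py <<'E'
PM=toolQ(np.deg2rad(15),np.deg2rad(-28),1)
E
python3 log.py; python3 - <<'E'
from h import *; from plant import r
p,M=cur(r); print(w2f(p)); plan(p,M,f2w([-.09,.03,.25]),PM,4); plan(f2w([-.09,.03,.25]),PM,f2w([-.09,.03,.07]),PM,7)
E
```

```text
[-0.12   0.518 -0.706  2.189  1.432  1.641 -0.287] 0.72 [ 0.534 -0.068  0.441]
[[-0.722  0.446  0.528]
 [-0.211  0.585 -0.783]
 [-0.659 -0.677 -0.328]]
[-0.06238127 -0.0706759   0.25115401]
turn [[-0.0031, -0.0095, -0.0155], [-0.0031, -0.0095, -0.0155], [-0.0031, -0.0095, -0.0155], [-0.0031, -0.0095, -0.0155]]
dp [[-0.19, 0.61, -0.83], [-0.3, 0.6, -0.8], [-0.4, 0.58, -0.77], [-0.5, 0.55, -0.73]]
turn [[0.0, 0.0, 0.0], [0.0, 0.0, 0.0], [0.0, 0.0, 0.0], [0.0, 0.0, 0.0], [0.0, 0.0, 0.0], [0.0, 0.0, 0.0], [0.0, 0.0, 0.0]]
dp [[0.43, 0.89, 0.27], [0.43, 0.89, 0.27], [0.43, 0.89, 0.27], [0.43, 0.89, 0.27], [0.43, 0.89, 0.27], [0.43, 0.89, 0.27], [0.43, 0.89, 0.27]]
```

Emit:
move_arm(
  turn=[
    [-0.003, -0.0095, -0.0155],
    [-0.003, -0.0095, -0.0155],
    [-0.003, -0.0095, -0.0155],
    [-0.003, -0.0095, -0.0155],
    [0, 0, 0],
    [0, 0, 0],
    [0, 0, 0],
    [0, 0, 0],
    [0, 0, 0],
  ],
  dp=[
    [-0.2, 0.6, -0.85],
    [-0.3, 0.6, -0.8],
    [-0.4, 0.6, -0.8],
    [-0.5, 0.55, -0.75],
    [0.4, 0.9, 0.25],
    [0.4, 0.9, 0.25],
    [0.4, 0.9, 0.25],
    [0.4, 0.9, 0.25],
    [0.4, 0.9, 0.25],
  ],
  jaw=[1, 1, 1, 1, 1, 1, 1, 1, 1],
)

```text
clock: 6.22
tool_pos: [0.533, 0.0407, 0.3128]
eef_rot: [-0.15, 0.778, -0.487, 0.368]
contact_force: [0.3, 0.3, -0.0]
opening: 0.003
```

```bash
export OMP_NUM_THREADS=1; python3 log.py; cat > look.py <<'E'
import sys
from h import *; from plant import r
n=sys.argv[1]; st=r.get_state(); s=r.snapshot("wrist"); cv2.imwrite(f"pics/{n}_raw.png",s["frame"])
import pickle; pickle.dump((st,s),open(f"pics/{n}.pkl","wb"))
# rectify onto wheel plane x=-0.022 (spoke fronts): 4 px per mm/2.. 300x300 mm
g=np.arange(-150,150,.5)/1000; Y,Z=np.meshgrid(-g,-g)  # right = -y, down=-z
def warp(x):
    P=C+np.stack([np.full(Y.size,x),Y.ravel(),Z.ravel()],1)@fork().T
    m=proj(s,P,st).astype(np.float32).reshape(600,600,2); return cv2.remap(s["frame"],m[...,0],m[...,1],cv2.INTER_LINEAR)
w=warp(-.022); cv2.circle(w,(300,300),188,(0,255,0),1); cv2.circle(w,(300,300),130,(0,255,255),1); cv2.imwrite(f"pics/{n}_w.png",w)
print("tcp fork",w2f(st["tool_pos"]).round(4),"clock",st["clock"],st["contact_force"].round(1))
E
python3 look.py a
```

```text
[-0.405  0.869 -0.687  2.367  1.525  1.819 -0.449] 0.76 [0.533 0.041 0.313]
[[-0.684  0.125  0.718]
 [-0.591  0.481 -0.647]
 [-0.426 -0.868 -0.256]]
tcp fork [-0.0888  0.0346  0.1228] clock 6.2167 [ 0.3  0.3 -0. ]
```

View pics/a_raw.png

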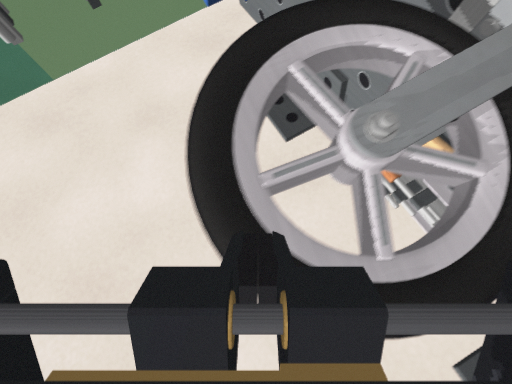

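View pics/a_w.png

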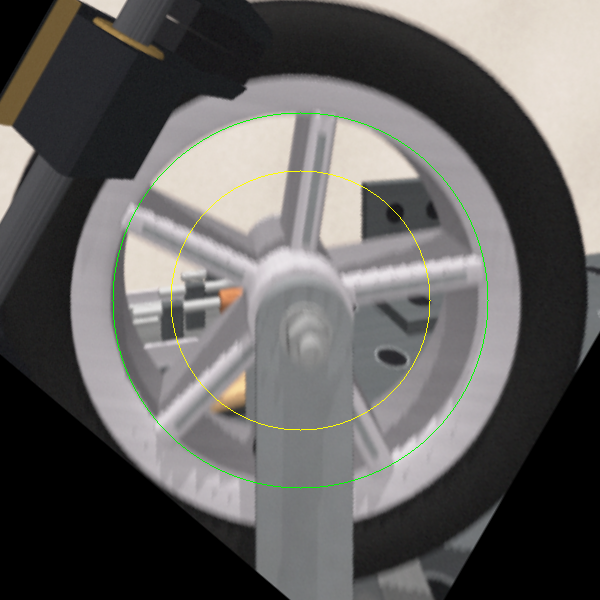

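```bash
export OMP_NUM_THREADS=1; cat >> h.py <<'E'
def arc(th,rr=.066,x=-.01): th=np.deg2rad(th); return np.array([x,-rr*np.sin(th),rr*np.cos(th)])
E
python3 - <<'E'
from h import *; from plant import r
q=r.get_state()["q"]; p,M=cur(r)
fz=fork().T@PM[:,2]; print("R err",np.rad2deg(R.from_matrix(M.T@PM).as_rotvec()).round(2),fz)
pre=arc(259)-fz*.07; print("pre",pre)
q,e=IK(f2w(pre),PM,q,it=40);print(q.round(2),e)
for th in [259,280,300,330,360,390,405,415]:
    q,e=IK(f2w(arc(th)),PM,q,it=30); print(th,q.round(2),round(e,5),np.min(np.minimum(q-LO,HI-q)).round(2))
plan(p,M,f2w(pre),PM,8)
E
python3 - <<'E'
import cv2
a=cv2.imread('pics/a_raw.png')[60:260,380:512]; cv2.imwrite('pics/a_z.png',cv2.resize(a,None,fx=3,fy=3,interpolation=cv2.INTER_CUBIC))
E
```

```text
R err [-0.08 -0.37  0.01] [ 0.85286188 -0.45347471 -0.25881905]
pre [-0.06970033  0.09653062  0.00552394]
[-0.47  1.13 -0.62  2.19  1.62  1.86 -0.51] 8.847561536034836e-17
259 [-0.36  1.15 -0.56  2.15  1.78  1.82 -0.43] 0.0 0.27
280 [-0.35  1.1  -0.57  2.16  1.77  1.81 -0.4 ] 0.0 0.28
300 [-0.34  1.06 -0.58  2.18  1.76  1.8  -0.38] 0.0 0.29
330 [-0.3   1.   -0.58  2.24  1.76  1.79 -0.37] 0.0 0.3
360 [-0.26  0.98 -0.58  2.3   1.79  1.78 -0.4 ] 0.0 0.26
390 [-0.21  1.01 -0.56  2.37  1.84  1.79 -0.47] 0.0 0.19
405 [-0.2   1.03 -0.54  2.39  1.87  1.81 -0.51] 0.0 0.17
415 [-0.19  1.06 -0.53  2.4   1.88  1.82 -0.53] 0.0 0.16
turn [[-0.0, -0.0001, 0.0], [-0.0, -0.0001, 0.0], [-0.0, -0.0001, 0.0], [-0.0, -0.0001, 0.0], [-0.0, -0.0001, 0.0], [-0.0, -0.0001, 0.0], [-0.0, -0.0001, 0.0], [-0.0, -0.0001, 0.0]]
dp [[-0.04, 0.64, 0.09], [-0.04, 0.64, 0.09], [-0.04, 0.64, 0.09], [-0.04, 0.64, 0.09], [-0.04, 0.64, 0.09], [-0.04, 0.64, 0.09], [-0.04, 0.64, 0.09], [-0.04, 0.64, 0.09]]
```

View pics/a_z.png

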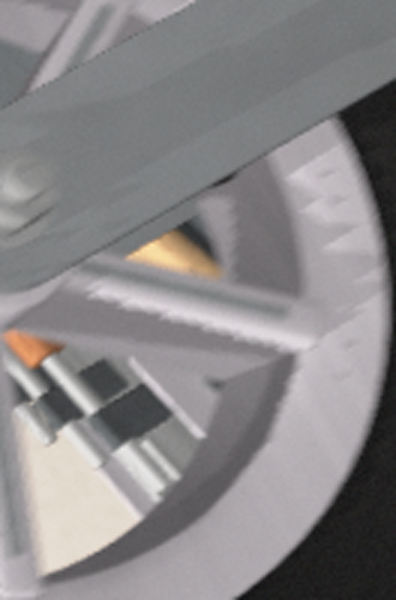

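Emit:
move_arm(
  turn=[
    [0, 0, 0],
    [0, 0, 0],
    [0, 0, 0],
    [0, 0, 0],
    [0, 0, 0],
    [0, 0, 0],
    [0, 0, 0],
    [0, -0.001, 0],
    [0, 0, 0],
  ],
  dp=[
    [-0.05, 0.65, 0.1],
    [-0.05, 0.65, 0.1],
    [-0.05, 0.65, 0.1],
    [-0.05, 0.65, 0.1],
    [-0.05, 0.65, 0.1],
    [-0.05, 0.65, 0.1],
    [-0.05, 0.6, 0.1],
    [0, 0.6, 0.1],
    [0, 0, 0],
  ],
  jaw=[1, 1, 1, 1, 1, 1, 1, 1, 1],
)

```text
clock: 7.02
tool_pos: [0.57, 0.095, 0.2004]
eef_rot: [-0.151, 0.777, -0.486, 0.37]
contact_force: [-0.1, 0.4, 0.3]
opening: 0.005
```

```bash
export OMP_NUM_THREADS=1; python3 look.py b; python3 - <<'E'
from h import *; from plant import r
p,M=cur(r); plan(p,M,f2w(arc(259)),PM,6)
E
```

```text
tcp fork [-0.0657  0.0961  0.0104] clock 7.0167 [-0.1  0.4  0.3]
turn [[-0.0002, 0.0001, -0.0001], [-0.0002, 0.0001, -0.0001], [-0.0002, 0.0001, -0.0001], [-0.0002, 0.0001, -0.0001], [-0.0002, 0.0001, -0.0001], [-0.0002, 0.0001, -0.0001]]
dp [[0.03, 0.04, 0.45], [0.03, 0.04, 0.45], [0.03, 0.04, 0.45], [0.03, 0.04, 0.45], [0.03, 0.04, 0.45], [0.03, 0.04, 0.45]]
```

View pics/b_raw.png

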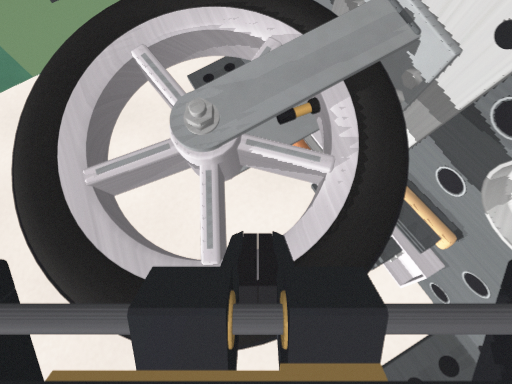

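View pics/b_w.png

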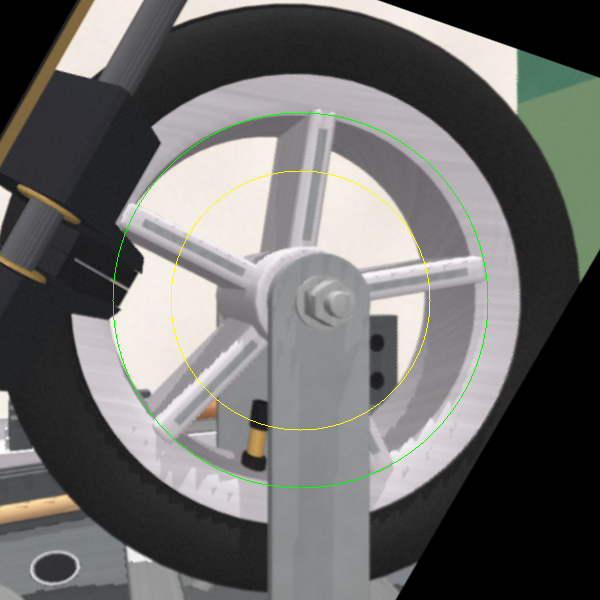

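Emit:
move_arm(
  turn=[
    [0, 0, 0],
    [0, 0, 0],
    [0, 0, 0],
    [0, 0, 0],
    [0, 0, 0],
    [0, 0, 0],
    [0, 0, 0],
  ],
  dp=[
    [0.05, 0.1, 0.45],
    [0.05, 0.1, 0.45],
    [0.05, 0.05, 0.45],
    [0, 0, 0.45],
    [0, 0, 0.45],
    [0, 0, 0.4],
    [0, 0, 0],
  ],
  jaw=[1, 1, 1, 1, 1, 1, 1],
)

```text
clock: 7.65
tool_pos: [0.6166, 0.0503, 0.1793]
eef_rot: [-0.15, 0.776, -0.488, 0.37]
contact_force: [-0.0, -0.8, -0.7]
opening: 0.004
```

```bash
export OMP_NUM_THREADS=1; cat > arcplan.py <<'E'
import sys
from h import *; from plant import r
p,M=cur(r); f=w2f(p); th0=np.rad2deg(np.arctan2(-f[1],f[2]))%360; print("now",f.round(4),"th",th0.round(1),"r",np.hypot(f[1],f[2]).round(4),r.get_state()["contact_force"].round(1))
end=float(sys.argv[1]); n=int(sys.argv[2]); x=float(sys.argv[3]) if len(sys.argv)>3 else -.01
rr=float(sys.argv[4]) if len(sys.argv)>4 else .066
prev=f; o=[]
r0=np.hypot(f[1],f[2])
for i in range(1,n+1):
    t=th0+(end-th0)*i/n; k=min(1,i/5); a=arc(t,r0+(rr-r0)*k,f[0]+(x-f[0])*k); o.append((M.T@fork()@(a-prev)/.025).round(2).tolist()); prev=a
for i in range(0,n,10): print(o[i:i+10])
E
python3 look.py c; python3 arcplan.py 400 36
```

```text
tcp fork [-0.0098  0.0638 -0.0107] clock 7.65 [-0.  -0.8 -0.7]
now [-0.0106  0.0648 -0.011 ] th 260.3 r 0.0658 [0.2 0.5 0.7]
[[-0.1, -0.14, -0.05], [-0.09, -0.15, -0.05], [-0.08, -0.15, -0.04], [-0.07, -0.16, -0.04], [-0.06, -0.16, -0.03], [-0.05, -0.17, -0.03], [-0.04, -0.17, -0.02], [-0.03, -0.18, -0.02], [-0.02, -0.18, -0.01], [-0.01, -0.18, -0.0]]
[[0.0, -0.18, 0.0], [0.01, -0.18, 0.01], [0.02, -0.18, 0.02], [0.03, -0.17, 0.02], [0.04, -0.17, 0.03], [0.05, -0.17, 0.03], [0.06, -0.16, 0.04], [0.07, -0.16, 0.05], [0.08, -0.15, 0.05], [0.09, -0.14, 0.06]]
[[0.1, -0.14, 0.06], [0.11, -0.13, 0.07], [0.11, -0.12, 0.07], [0.12, -0.11, 0.07], [0.13, -0.1, 0.08], [0.13, -0.09, 0.08], [0.14, -0.08, 0.08], [0.14, -0.07, 0.09], [0.14, -0.06, 0.09], [0.15, -0.05, 0.09]]
[[0.15, -0.03, 0.09], [0.15, -0.02, 0.09], [0.15, -0.01, 0.09], [0.15, 0.0, 0.09], [0.15, 0.01, 0.09], [0.15, 0.03, 0.09]]
```

View pics/c_raw.png

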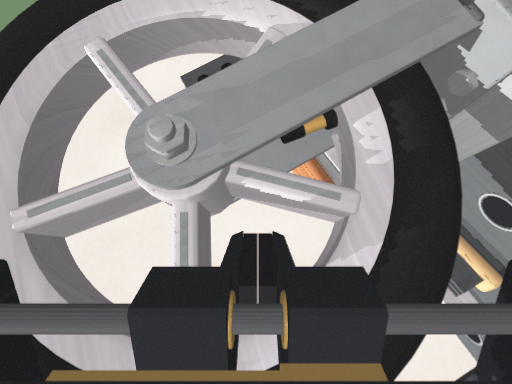

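Emit:
move_arm(
  turn=[
    [0, 0, 0],
    [0, 0, 0],
    [0, 0, 0],
    [0, 0, 0],
    [0, 0, 0],
    [0, 0, 0],
    [0, 0, 0],
    [0, 0, 0],
    [0, 0, 0],
    [0, 0, 0],
  ],
  dp=[
    [-0.1, -0.14, -0.05],
    [-0.09, -0.15, -0.05],
    [-0.08, -0.15, -0.04],
    [-0.07, -0.16, -0.04],
    [-0.06, -0.16, -0.03],
    [-0.05, -0.17, -0.03],
    [-0.04, -0.17, -0.02],
    [-0.03, -0.18, -0.02],
    [-0.02, -0.18, -0.01],
    [-0.01, -0.18, 0],
  ],
  jaw=[1, 1, 1, 1, 1, 1, 1, 1, 1, 1],
)

```text
clock: 8.53
tool_pos: [0.615, 0.0462, 0.2214]
eef_rot: [-0.151, 0.777, -0.486, 0.371]
contact_force: [1.5, 1.3, -3.0]
opening: 0.004
```

```bash
export OMP_NUM_THREADS=1; python3 look.py d;  python3 arcplan.py 405 27
```

```text
tcp fork [-0.0104  0.0594  0.0314] clock 8.5333 [ 1.5  1.3 -3. ]
now [-0.0102  0.0588  0.0326] th 299.0 r 0.0672 [ 0.3 -0.6  0.8]
[[0.01, -0.18, 0.01], [0.02, -0.18, 0.02], [0.03, -0.18, 0.02], [0.04, -0.18, 0.03], [0.05, -0.17, 0.03], [0.05, -0.17, 0.03], [0.06, -0.16, 0.04], [0.07, -0.16, 0.05], [0.08, -0.15, 0.05], [0.09, -0.15, 0.06]]
[[0.1, -0.14, 0.06], [0.11, -0.13, 0.07], [0.11, -0.12, 0.07], [0.12, -0.11, 0.07], [0.13, -0.1, 0.08], [0.13, -0.09, 0.08], [0.14, -0.08, 0.08], [0.14, -0.07, 0.09], [0.15, -0.06, 0.09], [0.15, -0.04, 0.09]]
[[0.15, -0.03, 0.09], [0.15, -0.02, 0.09], [0.15, -0.01, 0.09], [0.15, 0.0, 0.09], [0.15, 0.02, 0.09], [0.15, 0.03, 0.09], [0.15, 0.04, 0.09]]
```

View pics/d_raw.png

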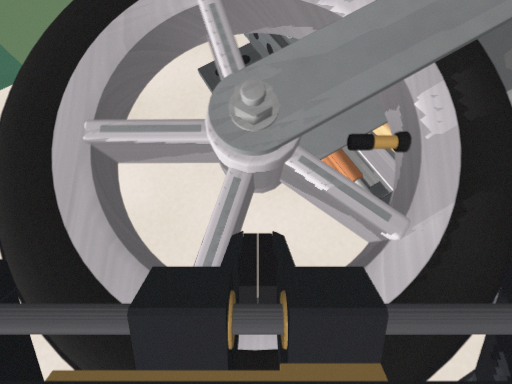

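Emit:
move_arm(
  turn=[
    [0, 0, 0],
    [0, 0, 0],
    [0, 0, 0],
    [0, 0, 0],
    [0, 0, 0],
    [0, 0, 0],
    [0, 0, 0],
    [0, 0, 0],
    [0, 0, 0],
    [0, 0, 0],
  ],
  dp=[
    [0.01, -0.18, 0.01],
    [0.02, -0.18, 0.02],
    [0.03, -0.18, 0.02],
    [0.04, -0.18, 0.03],
    [0.05, -0.17, 0.03],
    [0.05, -0.17, 0.03],
    [0.06, -0.16, 0.04],
    [0.07, -0.16, 0.05],
    [0.08, -0.15, 0.05],
    [0.09, -0.15, 0.06],
  ],
  jaw=[1, 1, 1, 1, 1, 1, 1, 1, 1, 1],
)

```text
clock: 9.42
tool_pos: [0.6074, 0.0128, 0.2504]
eef_rot: [-0.151, 0.776, -0.487, 0.371]
contact_force: [-0.3, 1.8, -1.6]
opening: 0.007
```

```bash
export OMP_NUM_THREADS=1; python3 arcplan.py 405 17
```

```text
now [-0.0099  0.0252  0.0604] th 337.4 r 0.0654 [-0.3  1.8 -1.6]
[[0.1, -0.14, 0.06], [0.1, -0.14, 0.06], [0.11, -0.13, 0.07], [0.12, -0.12, 0.07], [0.13, -0.11, 0.08], [0.13, -0.09, 0.08], [0.14, -0.08, 0.09], [0.14, -0.07, 0.09], [0.15, -0.06, 0.09], [0.15, -0.05, 0.09]]
[[0.15, -0.03, 0.09], [0.16, -0.02, 0.09], [0.16, -0.01, 0.09], [0.16, 0.0, 0.09], [0.16, 0.02, 0.09], [0.15, 0.03, 0.09], [0.15, 0.04, 0.09]]
```

Emit:
move_arm(
  turn=[
    [0, 0, 0],
    [0, 0, 0],
    [0, 0, 0],
    [0, 0, 0],
    [0, 0, 0],
    [0, 0, 0],
    [0, 0, 0],
    [0, 0, 0],
    [0, 0, 0],
    [0, 0, 0],
  ],
  dp=[
    [0.1, -0.14, 0.06],
    [0.1, -0.14, 0.06],
    [0.11, -0.13, 0.07],
    [0.12, -0.12, 0.07],
    [0.13, -0.11, 0.08],
    [0.13, -0.09, 0.08],
    [0.14, -0.08, 0.09],
    [0.14, -0.07, 0.09],
    [0.15, -0.06, 0.09],
    [0.15, -0.05, 0.09],
  ],
  jaw=[1, 1, 1, 1, 1, 1, 1, 1, 1, 1],
)

```text
clock: 10.25
tool_pos: [0.5969, -0.0306, 0.253]
eef_rot: [-0.151, 0.776, -0.486, 0.371]
contact_force: [0.7, 4.2, -1.0]
opening: 0.005
```

```bash
export OMP_NUM_THREADS=1; python3 look.py e; python3 arcplan.py 405 7
```

```text
tcp fork [-0.0098 -0.0194  0.063 ] clock 10.25 [ 0.7  4.2 -1. ]
now [-0.01   -0.0209  0.063 ] th 18.3 r 0.0663 [ 0.1 -0.3  0.3]
[[2.02, 0.69, 1.22], [0.67, 2.33, 0.39], [-1.25, 1.97, -0.78], [-2.09, -0.09, -1.27], [-1.14, -2.06, -0.67], [0.79, -2.26, 0.5], [2.04, -0.52, 1.25]]
```

View pics/e_w.png

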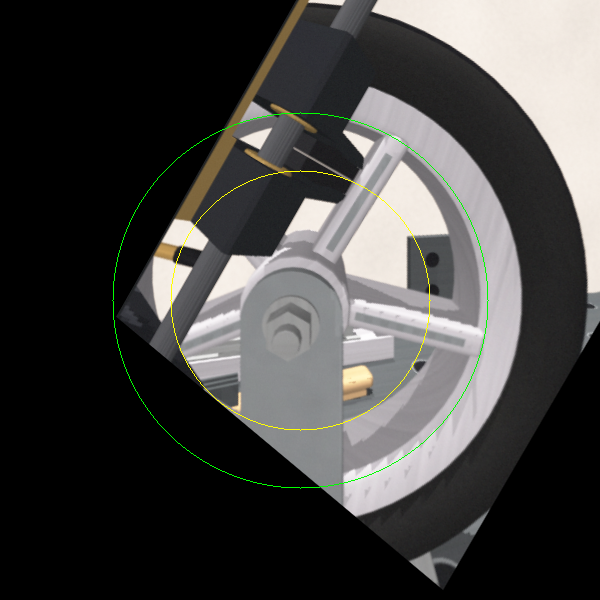

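View pics/e_raw.png

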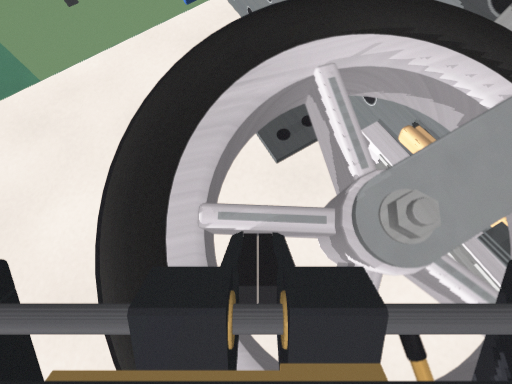

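```bash
python3 arcplan.py 46 8
```

```text
now [-0.01   -0.0209  0.063 ] th 18.3 r 0.0663 [ 0.1 -0.3  0.3]
[[0.14, -0.02, 0.08], [0.14, -0.01, 0.08], [0.14, -0.0, 0.08], [0.14, 0.0, 0.08], [0.14, 0.01, 0.08], [0.14, 0.02, 0.08], [0.13, 0.03, 0.08], [0.13, 0.04, 0.08]]
```

Emit:
move_arm(
  turn=[
    [0, 0, 0],
    [0, 0, 0],
    [0, 0, 0],
    [0, 0, 0],
    [0, 0, 0],
    [0, 0, 0],
    [0, 0, 0],
    [0, 0, 0],
  ],
  dp=[
    [0.14, -0.02, 0.08],
    [0.14, -0.01, 0.08],
    [0.14, 0, 0.08],
    [0.14, 0, 0.08],
    [0.14, 0.01, 0.08],
    [0.14, 0.02, 0.08],
    [0.13, 0.03, 0.08],
    [0.13, 0.04, 0.08],
  ],
  jaw=[1, 1, 1, 1, 1, 1, 1, 1],
)

```text
clock: 10.97
tool_pos: [0.5899, -0.0566, 0.2356]
eef_rot: [-0.151, 0.776, -0.487, 0.371]
contact_force: [1.1, 3.2, 1.5]
opening: 0.006
```

Emit:
move_arm(
  turn=[
    [0, 0, 0],
    [0, 0, 0],
    [0, 0, 0],
    [0, 0, 0],
    [0, 0, 0],
    [0, 0, 0],
    [0, 0, 0],
    [0, 0, 0],
  ],
  dp=[
    [-0.1, 0, 0],
    [0, 0, -0.4],
    [0, 0, -0.4],
    [0, 0, -0.4],
    [0, 0, -0.5],
    [0, 0, -0.5],
    [0, 0, -0.5],
    [0, 0, 0],
  ],
  jaw=[1, 1, 1, 1, 1, 1, 1, 1],
)

```text
clock: 11.63
tool_pos: [0.5422, -0.0103, 0.2539]
eef_rot: [-0.152, 0.777, -0.486, 0.371]
contact_force: [0.3, 0.6, 0.3]
opening: 0.005
```

```bash
python3 look.py f
```

```text
tcp fork [-0.0677 -0.0127  0.0639] clock 11.6333 [0.3 0.6 0.3]
```

View pics/f_w.png

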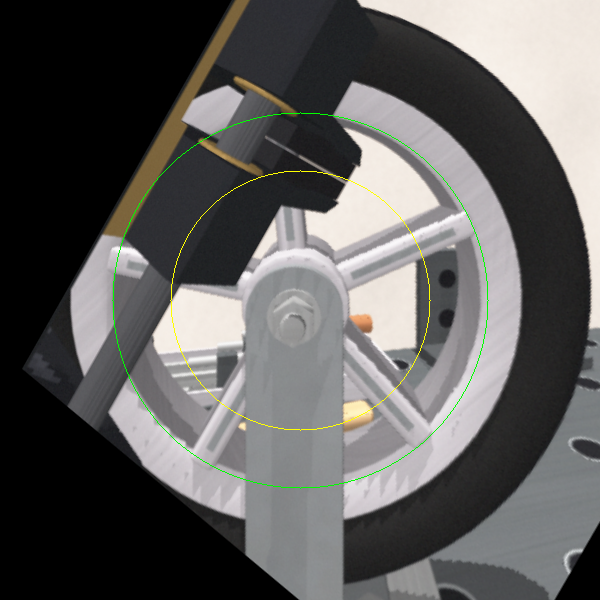

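View pics/f_raw.png

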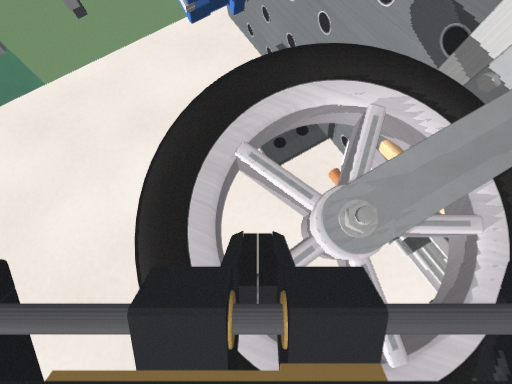

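```bash
python3 - <<'E'
from h import *; from plant import r
p,M=cur(r); fz=fork().T@PM[:,2]; pre=arc(247)-fz*.07; print(pre); plan(p,M,f2w(pre),M,6); plan(f2w(pre),M,f2w(arc(247)),M,7)
E
```

```text
[-0.06970033  0.09249655 -0.00767092]
turn [[0.0, 0.0, 0.0], [0.0, 0.0, 0.0], [0.0, 0.0, 0.0], [0.0, 0.0, 0.0], [0.0, 0.0, 0.0], [0.0, 0.0, 0.0]]
dp [[-0.31, 0.76, -0.21], [-0.31, 0.76, -0.21], [-0.31, 0.76, -0.21], [-0.31, 0.76, -0.21], [-0.31, 0.76, -0.21], [-0.31, 0.76, -0.21]]
turn [[0.0, 0.0, 0.0], [0.0, 0.0, 0.0], [0.0, 0.0, 0.0], [0.0, 0.0, 0.0], [0.0, 0.0, 0.0], [0.0, 0.0, 0.0], [0.0, 0.0, 0.0]]
dp [[0.0, 0.0, 0.4], [0.0, 0.0, 0.4], [0.0, 0.0, 0.4], [0.0, 0.0, 0.4], [0.0, 0.0, 0.4], [0.0, 0.0, 0.4], [0.0, 0.0, 0.4]]
```

Emit:
move_arm(
  turn=[
    [0, 0, 0],
    [0, 0, 0],
    [0, 0, 0],
    [0, 0, 0],
    [0, 0, 0],
    [0, 0, 0],
    [0, 0, 0],
  ],
  dp=[
    [-0.31, 0.76, -0.21],
    [-0.31, 0.76, -0.21],
    [-0.31, 0.76, -0.21],
    [-0.31, 0.76, -0.21],
    [-0.31, 0.76, -0.21],
    [-0.31, 0.76, -0.21],
    [0, 0, 0],
  ],
  jaw=[1, 1, 1, 1, 1, 1, 1],
)

```text
clock: 12.27
tool_pos: [0.5667, 0.0933, 0.1804]
eef_rot: [-0.151, 0.777, -0.486, 0.371]
contact_force: [0.9, 0.1, 0.1]
opening: 0.004
```

```bash
python3 look.py g;python3 - <<'E'
from h import *; from plant import r
p,M=cur(r); plan(p,M,f2w(arc(247)),PM,7)
E
```

```text
tcp fork [-0.0685  0.0937 -0.0096] clock 12.2667 [0.9 0.1 0.1]
turn [[-0.0002, 0.0001, -0.0001], [-0.0002, 0.0001, -0.0001], [-0.0002, 0.0001, -0.0001], [-0.0002, 0.0001, -0.0001], [-0.0002, 0.0001, -0.0001], [-0.0002, 0.0001, -0.0001], [-0.0002, 0.0001, -0.0001]]
dp [[-0.0, 0.0, 0.39], [-0.0, 0.0, 0.39], [-0.0, 0.0, 0.39], [-0.0, 0.0, 0.39], [-0.0, 0.0, 0.39], [-0.0, -0.0, 0.39], [-0.0, -0.0, 0.39]]
```

View pics/g_w.png

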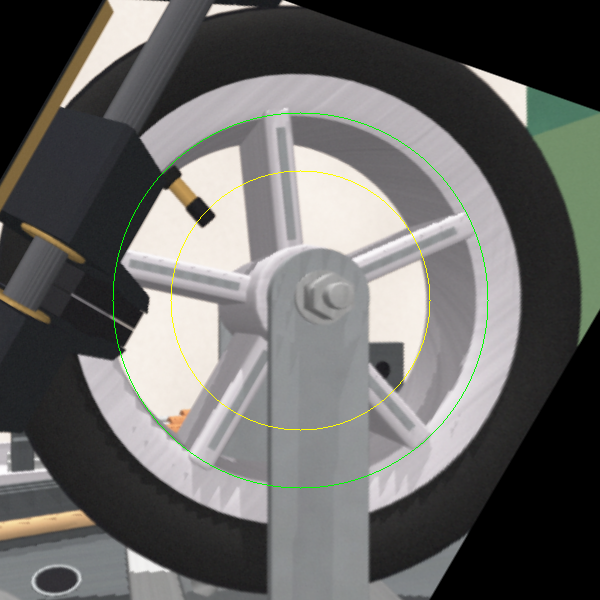

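Emit:
move_arm(
  turn=[
    [0, 0, 0],
    [0, 0, 0],
    [0, 0, 0],
    [0, 0, 0],
    [0, 0, 0],
    [0, 0, 0],
    [0, 0, 0],
    [0, 0, 0],
  ],
  dp=[
    [0, 0, 0.39],
    [0, 0, 0.39],
    [0, 0, 0.39],
    [0, 0, 0.39],
    [0, 0, 0.39],
    [0, 0, 0.39],
    [0, 0, 0.39],
    [0, 0, 0],
  ],
  jaw=[1, 1, 1, 1, 1, 1, 1, 1],
)

```text
clock: 12.98
tool_pos: [0.6162, 0.045, 0.1655]
eef_rot: [-0.15, 0.776, -0.488, 0.37]
contact_force: [-0.0, -0.0, 0.7]
opening: 0.006
```

```bash
python3 arcplan.py 295 14
```

```text
now [-0.009   0.0585 -0.0245] th 247.3 r 0.0634 [-0.  -0.   0.7]
[[-0.11, -0.08, -0.07], [-0.1, -0.09, -0.07], [-0.1, -0.1, -0.07], [-0.1, -0.1, -0.07], [-0.09, -0.11, -0.06], [-0.07, -0.13, -0.04], [-0.07, -0.14, -0.04], [-0.06, -0.14, -0.04], [-0.05, -0.14, -0.03], [-0.05, -0.15, -0.03]]
[[-0.04, -0.15, -0.02], [-0.03, -0.15, -0.02], [-0.02, -0.15, -0.01], [-0.02, -0.16, -0.01]]
```

Emit:
move_arm(
  turn=[
    [0, 0, 0],
    [0, 0, 0],
    [0, 0, 0],
    [0, 0, 0],
    [0, 0, 0],
    [0, 0, 0],
    [0, 0, 0],
    [0, 0, 0],
    [0, 0, 0],
    [0, 0, 0],
  ],
  dp=[
    [-0.11, -0.08, -0.07],
    [-0.1, -0.09, -0.07],
    [-0.1, -0.1, -0.07],
    [-0.1, -0.1, -0.07],
    [-0.09, -0.11, -0.06],
    [-0.07, -0.13, -0.04],
    [-0.07, -0.14, -0.04],
    [-0.06, -0.14, -0.04],
    [-0.05, -0.14, -0.03],
    [-0.05, -0.15, -0.03],
  ],
  jaw=[1, 1, 1, 1, 1, 1, 1, 1, 1, 1],
)

```text
clock: 13.82
tool_pos: [0.6158, 0.0537, 0.2033]
eef_rot: [-0.151, 0.776, -0.487, 0.371]
contact_force: [-0.3, 0.3, -3.1]
opening: 0.002
```

Emit:
move_arm(
  turn=[
    [0, 0, 0],
    [0, 0, 0],
    [0, 0, 0],
    [0, 0, 0],
    [0, 0, 0],
  ],
  dp=[
    [-0.04, -0.15, -0.02],
    [-0.03, -0.15, -0.02],
    [-0.02, -0.15, -0.01],
    [-0.02, -0.15, -0.01],
    [0, 0, 0],
  ],
  jaw=[1, 1, 1, 1, 1],
)

```text
clock: 14.23
tool_pos: [0.6148, 0.0486, 0.2189]
eef_rot: [-0.151, 0.776, -0.487, 0.371]
contact_force: [-0.5, 0.3, 0.4]
opening: 0.007
```

```bash
python3 look.py i; python3 arcplan.py 300 2
```

```text
tcp fork [-0.0111  0.0617  0.0289] clock 14.2333 [-0.5  0.3  0.4]
now [-0.0111  0.0618  0.0287] th 295.0 r 0.0681 [0.7 0.3 0.5]
[[0.0, -0.12, 0.01], [0.01, -0.12, 0.02]]
```

View pics/i_w.png

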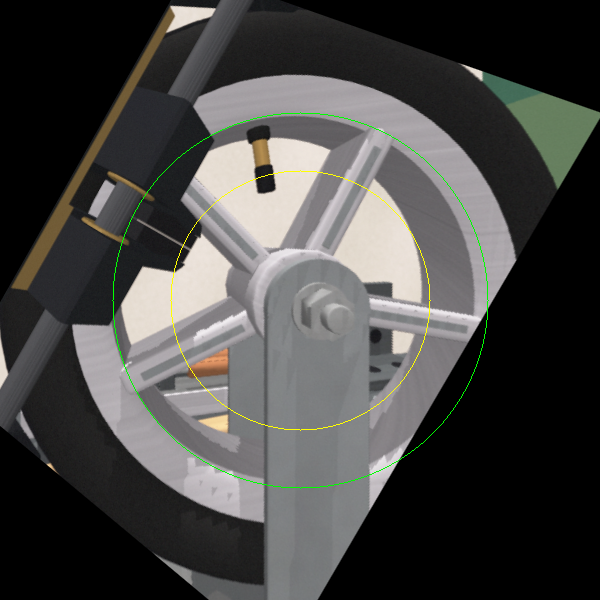

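```bash
python3 arcplan.py 303 5 -.011 .068
```

```text
now [-0.0111  0.0618  0.0287] th 295.0 r 0.0681 [0.7 0.3 0.5]
[[-0.0, -0.08, -0.0], [-0.0, -0.08, 0.0], [-0.0, -0.08, 0.0], [0.0, -0.08, 0.0], [0.0, -0.08, 0.0]]
```

Emit:
move_arm(
  turn=[
    [0, 0, 0],
    [0, 0, 0],
    [0, 0, 0],
    [0, 0, 0],
    [0, 0, 0],
    [0, 0, 0],
  ],
  dp=[
    [0, -0.08, 0],
    [0, -0.08, 0],
    [0, -0.08, 0],
    [0, -0.08, 0],
    [0, -0.08, 0],
    [0, 0, 0],
  ],
  jaw=[1, 1, 1, 1, 1, 1],
)

```text
clock: 14.78
tool_pos: [0.6134, 0.0438, 0.2269]
eef_rot: [-0.151, 0.776, -0.487, 0.371]
contact_force: [0.1, 0.4, -1.0]
opening: 0.004
```

```bash
python3 look.py j; python3 arcplan.py 303 5 -.011 .068
```

```text
tcp fork [-0.0114  0.0567  0.0369] clock 14.7833 [ 0.1  0.4 -1. ]
now [-0.0114  0.0567  0.0369] th 303.0 r 0.0677 [ 0.1  0.9 -0.6]
[[-0.0, -0.0, 0.0], [-0.0, -0.0, 0.0], [-0.0, -0.0, 0.0], [-0.0, -0.0, 0.0], [-0.0, -0.0, 0.0]]
```

View pics/j_w.png

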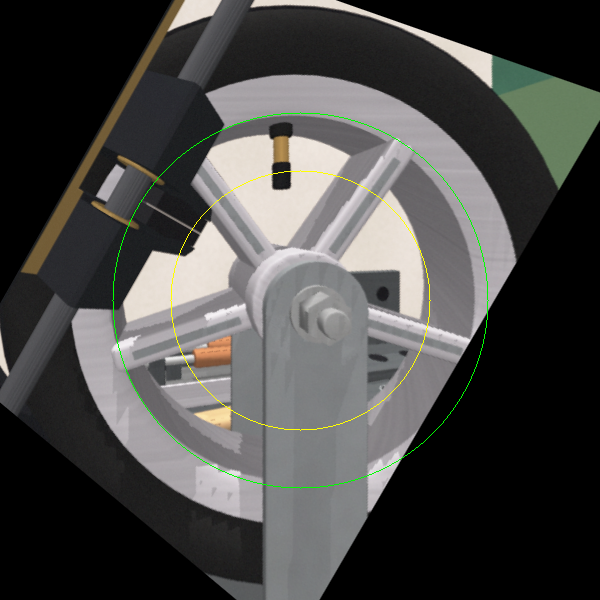

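Emit:
move_arm(
  turn=[
    [0, 0, 0],
    [0, 0, 0],
    [0, 0, 0],
    [0, 0, 0],
    [0, 0, 0],
    [0, 0, 0],
    [0, 0, 0],
    [0, 0, 0],
    [0, 0, 0],
    [0, 0, 0],
  ],
  dp=[
    [0, 0.12, 0],
    [0, 0.15, 0],
    [0, 0, -0.3],
    [0, 0, -0.4],
    [0, 0, -0.4],
    [0, 0, -0.5],
    [0, 0, -0.5],
    [0, 0, -0.6],
    [0, 0, -0.3],
    [0, 0, 0],
  ],
  jaw=[1, 1, 1, 1, 1, 1, 1, 1, 1, 1],
)

```text
clock: 15.67
tool_pos: [0.5593, 0.0983, 0.2395]
eef_rot: [-0.153, 0.777, -0.485, 0.372]
contact_force: [0.1, -0.3, -0.4]
opening: 0.003
```

```bash
python3 look.py k; python3 - <<'E'
from plant import r; import cv2
for n in("top","side"): cv2.imwrite(f"pics/{n}_end.png",r.snapshot(n)["frame"])
a=cv2.imread("pics/top0.png");b=cv2.imread("pics/top_end.png");cv2.imwrite("pics/cmp.png",cv2.hconcat([a[90:300,100:450],b[90:300,100:450]]))
E
```

```text
tcp fork [-0.0769  0.0968  0.0495] clock 15.6667 [ 0.1 -0.3 -0.4]
```

View pics/k_w.png

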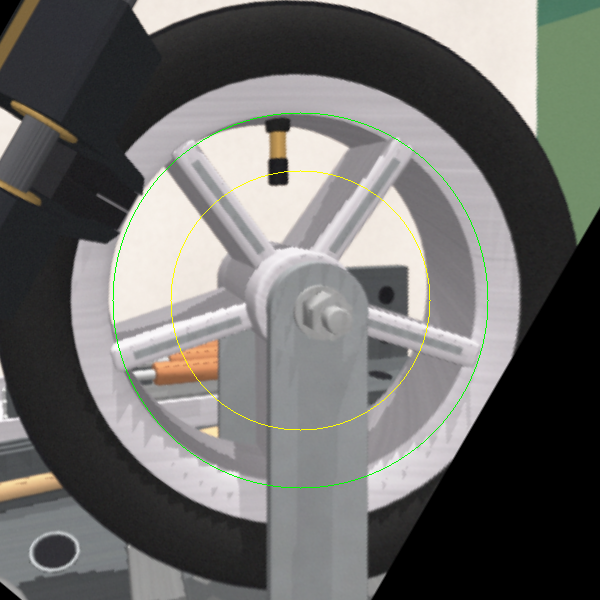

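View pics/cmp.png

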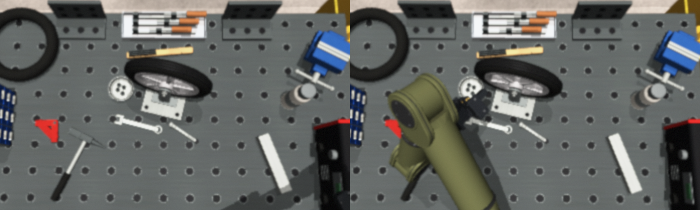

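```bash
python3 -c "
from plant import r
print(r.get_state()['clock'],r.get_state()['contact_force']); print(r.finish_job())"
```

```text
15.8167 [-0.35939465 -0.07581133 -0.48744177]
the job is handed in; nothing more can be done
None
```

The wheel now stands with its valve at the top and the hand clear of it. I handed the job in at 15.8 s of the 54 s allowed.

- **Pushes:** The valve started about 188° clockwise from the top, behind the fork leg. I pushed one spoke clockwise until the valve was about 43° short of the top. After drawing the fingers out, I pushed a second spoke the rest of the way.
- **Valve:** I kept the fingers out of the bay with the valve in it, and contact forces during the pushes stayed around 3 to 4 N on the spokes.
- **Final checks:** The last picture puts the valve about 1° short of twelve o'clock. The four spokes I could read gave −2.3° to +1.9°, which is within the 5.7° limit. The wheel looked the same just before and just after the fingers came out. The fingertips are 77 mm in front of the wheel plane, and the force reading is at its noise level.
- **Other things on the table:** The overhead pictures from the start and end show nothing moved. The chipping hammer, the magnet and part of the nut bowl are partly hidden by the arm in the last picture, so I could not check those fully. The arm kept well above them.
- **Failed first attempt:** My first approach, tilting the tool straight up to horizontal, ran into joint limits. I backed off in free space and came in from the left front instead.

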